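Scoop the spilt beads out of the trough and set them on the scale

ROBOT

A 6-joint arm with a two-finger parallel gripper is mounted at the origin on a cart in front of the work surface, level with it; the furniture and walls round the work are solid. World frame = base frame: x ahead of the robot, y to its left, z up, the work surface at z = 0. Lengths are in m, angles in rad, forces in N, time in s.
With the tool pointing down it reaches from about 0.3 to 0.775 m from the base axis. Payload 14.6 kg.
Tool frame: the origin (TCP) lies on the centre line of the jaws, within the pads' length; the fingertips stand 19 mm ahead of it and the grasp point (between the pads) is the TCP (ctrl.tip_reach is the distance from the TCP to the fingertips, in m); x points along the fingers, y is the direction in which the jaws open and shut, and the axes are right-handed (so a half turn about x gives the same grasp; the last joint's range is limited). The gripper opens to 94 mm and grips with 3 to 60 N. Pads are 16 mm wide; open, the fingers measure 119 mm over their backs; the gripper's body (75 mm by 177 mm) begins 78 mm behind the grasp point.
Start: joints at [1.226, 0.3, 1.521, -0, 1.321, -0.067], TCP at [0.151, 0.529, 0.224] pointing down, gripper open.
Joint ranges: [-3.03, 3.03], [-0.79, 2.21], [0.23, 2.52], [-1.04, 4.18], [0, 3.07], [-2.55, 2.55]. Speed limits (rad/s): [2.22, 2.22, 2.57, 3.14, 3.14, 3.14].

INTERFACE

Orientations are given as [roll, pitch, yaw] about the fixed x, y, z axes, in that order (R = Rz(yaw) Ry(pitch) Rx(roll)).
In Python, from station import ctrl, optics, models gives the robot as it stands. The module is installed in compiled form; this text tells all that it offers.
- The arm moves only by the tool arm_command, never from a script. Its argument "deltas" is a list of rows, each an object with "translation": the shift along the tool's x, y, z in units of 25 mm (1.0 is 25 mm), a list of three; "turn": the turn, a rotation vector about the tool's x, y, z in units of 5 degrees (1.0 is 5 degrees), a list of three. In form: [{"translation": [x, y, z], "turn": [rx, ry, rz]}, ...]. A call has 1 to 12 rows; each row is the pose to reach, as a shift and turn from the pose commanded when the call began, along the tool's axes at that moment; what a row does not reach only later rows make up. A row lasts 1/12 s, in which the tool goes at most 41.7 mm and 7.16 degrees, less where a joint would pass 70% of its speed; a pose out of reach is approached as far as the arm can. A call with a gripper value outside its range is refused whole. "gripper" is the finger opening in mm, from 0 to 94, set as the call begins (left out, the last holds). The fingers move at their own pace and stop on an object; "force" is the grip in N (left out, the last holds). Time passes only in rows, so rows that repeat a pose let the fingers close. It gives the time, the measured TCP pose, the force and the opening at its end, in the units of the state.
- ctrl.get_obs(): the state, without advancing time (a new reading comes with each control period).
- optics.camera(name): name is "side" or "top"; returns the picture (480x640x3 uint8, red, green, blue); there is no depth.
- optics.get_calibration(name): a dict with "K" (3x3 intrinsics, pixels), "k1" (the pictures are not rectified: a ray, as slopes to the right and down, at radius r is drawn at 1 + k1 r^2 times it, then the intrinsics apply), "origin" and "orientation" of the camera in the world. Camera axes: x right, y down, z forward; pixel columns grow to the right and rows downward; lengths in m; the calibration is good to about 2 mm. A picture is of the moment at which its call begins. get_calibration takes no time and is no camera call.
- ctrl.hand_in(): hands the job in, once; it reports no verdict.
Trained networks look in the newest picture that a camera, given by its name, has taken for a name from the list of things; names that differ only in an ending like _2 or _b are one class to them, and where a whole thing is asked for, a point or a joint stands for the part that bears it (a point fixed in the world has none). Each returns a list of dicts, best first, with "score" (0 to 1); they miss things now and then, are a little off and sometimes report something else, mostly with a low value. They report only what shows in the picture. A call takes as long as a camera call. They do not tell look-alikes from the thing itself.
- models.look_for(target, camera): "box" ([left, top, right, bottom] in pixels, round what is visible of it).
- models.cut_out(target, camera): "pixels" (480x640 bool, what is visible of it) and "box" ([left, top, right, bottom] in pixels, round what is visible of it).
- models.mark_of(target, camera): "at" ([column, row] in pixels: a listed point, or the origin of a listed thing).
The state is a dict: "time_s": time; "qpos": joint angles; "joint_vel": joint speeds; "tau": joint torques, N m; "ee_pos": TCP position; "eef_rot": TCP orientation; "force": force on the tool from outside, world axes, zero at the start; "moment": the same for the moment, N m; "grip_width": finger opening in m.
Only numpy, scipy, OpenCV 4.12 (cv2) and the standard library are available. Lean on these libraries where they do the work, as an engineer would, in place of code of your own. Each camera call takes 0.05 s, during which the arm holds its last target.

TASK

Draw the little bead scoop out of its holder, put it down flat clear of the holder, let go, and take it again by its blue handle. With it gather all three round beads from the trough, pushing them up against the trough's far end wall, and lift them out in the pan; do not touch the beads with the fingers and do not drop any on the table. Set the loaded scoop down level in the middle of the scale's steel plate, all three beads still in the pan, and let go; leave the jar, the cup and the tape roll where they are.

Things in the scene. Friction and masses are not known exactly. Their poses are not given: they have to be found in the camera images.
- scoop: Small aluminium scoop with a blue handle, 100 to 160 g. Origin: centre of the underside of the pan; +x points from the handle to the open front lip, z up. Pan 80 mm long (x -40 to +40), 60 mm wide outside, 55 inside; side walls 21 mm high (only a 4 mm curb over the front 20 mm), back wall 22 mm. The handle stands behind and above the pan on a neck; the whole spans x -125 to +40, 60 mm high.
- scoop_lip (a point): Middle of the scoop's front edge, at its underside, 40 mm ahead of the pan's centre; axes as the scoop. The edge is 1.5 mm thick over the full width; a small ramp climbs to a crest 3.5 mm high, 5 mm behind the edge, then the pan's floor falls to 1.5 mm: with the edge close against a wall, a bead squeezed over the crest rolls in and stays.
- scoop_pan (a point): Centre of the scoop's pan, 11 mm above its underside (half-way up its side walls); axes as the scoop. Here the pan can be gripped across its two side walls (60 mm wide, along y; the walls run from 40 mm behind this point to 18 mm ahead of it).
- scoop_handle (a point): Centre of the scoop's blue handle: a straight bar along the scoop's x, 78 mm long, 14 mm wide (y), 20 mm high (z), 86 mm behind the pan's centre and 50 mm above the pan's underside; axes as the scoop. It can be gripped across its width from above.
- holder: Fixed wooden holder of the scoop. Origin: on the table under the parked pan; +x points the way the scoop is drawn out (about away from the robot). A base plate (4 mm thick, 50 mm wide, x -133 to +47) carries the parked pan, whose centre lies 0 to 6 mm ahead of the origin. Draw the scoop at least 70 mm along +x, level or raised by up to 4 mm, before lifting it.
- holder_mouth (a point): Middle of the mouth of the holder's tunnel, 61 mm behind the holder's origin; axes as the holder. The tunnel hides the scoop's handle: 70 mm deep, 24 mm wide inside (42 outside), roof underside 69 mm and top 75 mm above the table, closed at the back.
- trough: Fixed open wooden trough with four walls. Origin: on the table under its centre; +x points along it to the far end wall. Inside 220 mm long (x -110 to +110), 67 mm wide; floor 6 mm above the table, walls 5 mm thick, tops 28 mm above the table, so fingers beside the pan do not fit in. The beads lie at x +14 to +108, so the scoop can be let down behind them.
- bead_red: Round polished red bead, 16 mm in diameter, 10 g; origin at its centre. It rolls.
- bead_yellow: Round polished yellow bead, 16 mm in diameter, 10 g; origin at its centre. It rolls.
- bead_green: Round polished green bead, 16 mm in diameter, 10 g; origin at its centre. It rolls.
- scale: Fixed white bench scale with a blank dark display at its -x end; origin on the table under the middle of its plate, z up. The plate does not sink.
- scale_plate (a point): Middle of the top face of the scale's square steel plate (120 x 120 mm), 24 mm above the table; axes as the scale.
- pigment_jar: Bystander: clear jar with a white lid, 40 mm in diameter, 36 mm high; origin at the centre of its underside.
- mixing_cup: Bystander: small pink mixing cup, 41 mm in diameter, 28 mm high; origin at the centre of its underside.
- tape_roll: Bystander: roll of masking tape lying flat, 84 mm in diameter, 18 mm high; origin at the centre of its underside.
Not all that is in view belongs to the job. What is shaped like the holder but purple is not meant.

How it is judged:
On the way, in this order (a step that is already met when the one before it is completed fails the run):
1. the scoop is out of the holder, lying flat and released (horizontal distance between scoop and holder above 0.068 m and height (world z) of scoop below 0.035 m and angle between scoop's own z axis and vertical below 0.12 rad and contact force between the fingers and scoop below 0.05 N and linear speed of scoop below 0.02 m/s), for 0.1 s.
2. the scoop, held by its handle and with all three beads in its pan, is lifted clear of the trough (height (world z) of scoop above 0.045 m and x of bead_red in the frame of scoop between -0.04 and 0.04 m and y of bead_red in the frame of scoop between -0.03 and 0.03 m and z of bead_red in the frame of scoop between 0.004 and 0.022 m and x of bead_yellow in the frame of scoop between -0.04 and 0.04 m and y of bead_yellow in the frame of scoop between -0.03 and 0.03 m and z of bead_yellow in the frame of scoop between 0.004 and 0.022 m and x of bead_green in the frame of scoop between -0.04 and 0.04 m and y of bead_green in the frame of scoop between -0.03 and 0.03 m and z of bead_green in the frame of scoop between 0.004 and 0.022 m and distance between the grasp point and scoop_handle below 0.06 m), for 0.2 s.
At the end, for the whole second after the job is handed in: The scoop lies at rest and level (within 0.08 rad) on the scale's plate, the pan's centre within 30 mm of the plate's middle, with all three beads at rest inside its pan (x of bead_red in the frame of scoop between -0.04 and 0.04 m and y of bead_red in the frame of scoop between -0.03 and 0.03 m and z of bead_red in the frame of scoop between 0.004 and 0.022 m and x of bead_yellow in the frame of scoop between -0.04 and 0.04 m and y of bead_yellow in the frame of scoop between -0.03 and 0.03 m and z of bead_yellow in the frame of scoop between 0.004 and 0.022 m and x of bead_green in the frame of scoop between -0.04 and 0.04 m and y of bead_green in the frame of scoop between -0.03 and 0.03 m and z of bead_green in the frame of scoop between 0.004 and 0.022 m and horizontal distance between scoop and scale_plate below 0.03 m and height (world z) of scoop between 0.021 and 0.029 m and angle between scoop's own z axis and vertical below 0.08 rad and linear speed of scoop below 0.02 m/s and linear speed of each of bead_red, bead_yellow, bead_green below 0.03 m/s); the robot touches nothing.
It fails at once if a bead falls onto the table (height (world z) of any of bead_red, bead_yellow, bead_green below 0.0115 m).
It fails at once if a bead is touched by the fingers (contact force between the fingers and bead_red above 0.3 N or contact force between the fingers and bead_yellow above 0.3 N or contact force between the fingers and bead_green above 0.3 N).
It fails at once if the pigment jar is pushed away (distance of pigment_jar from where it was at the start of the episode above 0.03 m).
It fails at once if the mixing cup is pushed away (distance of mixing_cup from where it was at the start of the episode above 0.03 m).
It fails at once if the roll of tape is pushed away (distance of tape_roll from where it was at the start of the episode above 0.03 m).
It also fails if it takes over 64 s, if anything falls off the work surface, if the arm or the gripper's body presses on something with over 40 N, if the wrist force passes 120 N, or if a joint passes its speed limit or range.

## Working session

There is one attempt and no reset: what is moved stays moved. The work goes in short steps, Python scripts to look and compute and a tool call to move; the robot and the scene stay as the last step left them, time stands still between calls to the robot, and variables do not carry over. Pictures are saved under pics/ and viewed, and the job is handed in when it is done.

Besides the shell and the picture viewer there is one more tool, called as name([rows], argument=value, ...), one row to a line, values as JSON. arm_command: Moves the arm, as the interface text tells. Its arguments: {"type":"object","properties":{"deltas":{"type":"array"},"gripper":{"type":"number"},"force":{"type":"number"}},"required":["deltas"]}

```bash
mkdir -p pics; ls
python3 - <<'E'
from station import ctrl, optics, models
import cv2
for n in ("side","top"):
    im=optics.camera(n); cv2.imwrite(f"pics/{n}0.png",im[:,:,::-1]); print(n,optics.get_calibration(n))
print(ctrl.get_obs(), ctrl.tip_reach)
E
```

```text
pics
side {'K': array([[448.3129049 ,   0.        , 322.69084367],
       [  0.        , 448.3129049 , 239.94654885],
       [  0.        ,   0.        ,   1.        ]]), 'k1': 0.012963557113981066, 'origin': array([ 0.49155456, -0.89163543,  0.57604206]), 'orientation': array([-2.11539988,  0.01072665, -0.12559829])}
top {'K': array([[556.81621487,   0.        , 305.29458358],
       [  0.        , 556.81621487, 247.73855562],
       [  0.        ,   0.        ,   1.        ]]), 'k1': -0.04234605043462558, 'origin': array([ 0.50400416, -0.07892924,  1.46693781]), 'orientation': array([-3.08368943,  0.01015874, -1.56227972])}
{'time_s': 0.1, 'qpos': array([ 1.22638660e+00,  3.00413178e-01,  1.52149756e+00, -1.39446353e-05,
        1.32068593e+00, -6.66117844e-02]), 'joint_vel': array([-0.00048741, -0.00110137, -0.00089182, -0.00071742,  0.002641  ,
        0.00019064]), 'tau': array([ 7.97738685e-04, -5.32644546e+01, -3.53282368e+01,  7.09677231e-02,
        2.35155568e-02, -2.32076314e-05]), 'ee_pos': array([0.15077441, 0.52871747, 0.22395342]), 'eef_rot': array([-1.62395574,  1.56979222, -1.90175022]), 'force': array([ 0.06179019, -0.05783686, -0.15115074]), 'moment': array([-0.03227274, -0.0194987 , -0.02279262]), 'grip_width': 0.09383893134522565} 0.019
```

View pics/top0.png

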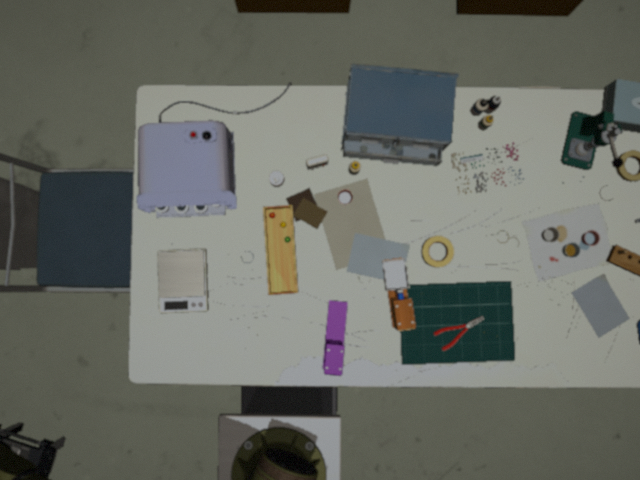

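View pics/side0.png

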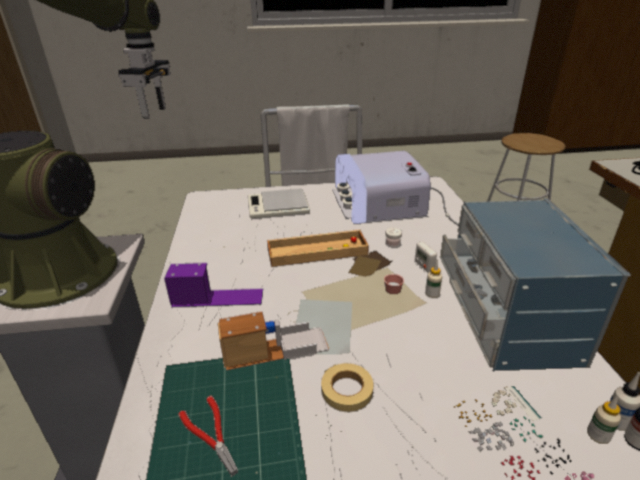

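```bash
cat > h.py <<'E'
import numpy as np, cv2
from scipy.spatial.transform import Rotation as R
from station import ctrl, optics, models
def cal(n):
    c=optics.get_calibration(n); return c['K'],c['k1'],np.array(c['origin']),R.from_euler('xyz',c['orientation']).as_matrix()
def proj(n,P):
    K,k1,o,M=cal(n); p=(np.atleast_2d(P)-o)@M; s=p[:,:2]/p[:,2:]; r2=(s**2).sum(1,keepdims=True); s=s*(1+k1*r2)
    return s@K[:2,:2].T+K[:2,2]
def ray(n,uv):
    K,k1,o,M=cal(n); d=(np.atleast_2d(uv)-K[:2,2])/np.array([K[0,0],K[1,1]]); s=d.copy()
    for _ in range(20): s=d/(1+k1*(s**2).sum(1,keepdims=True))
    v=np.c_[s,np.ones(len(s))]@M.T
    return o,v
def atz(n,uv,z):
    o,v=ray(n,uv); return o+v*((z-o[2])/v[:,2:])
def tri(uvs):
    A=np.zeros((3,3));b=np.zeros(3)
    for n,uv in uvs.items():
        o,v=ray(n,uv); v=v[0]/np.linalg.norm(v[0]); Q=np.eye(3)-np.outer(v,v); A+=Q;b+=Q@o
    return np.linalg.solve(A,b)
E
python3 - <<'E'
from h import *
np.set_printoptions(precision=4,suppress=True)
Z=dict(scoop=.004,scoop_lip=.004,scoop_pan=.015,scoop_handle=.054,holder=0,holder_mouth=0,trough=0,bead_red=.014,bead_yellow=.014,bead_green=.014,scale=0,scale_plate=.024,pigment_jar=0,mixing_cup=0,tape_roll=0)
for t,z in Z.items():
    for n in('top','side'):
        r=models.mark_of(t,n)[:3]
        print(t,n,[(round(d['score'],2),np.round(d['at'],1),atz(n,d['at'],z)[0][:2]) for d in r])
E
```

```text
scoop top [(0.55, array([394.6, 276.4]), array([ 0.5152, -0.2982]))]
scoop side [(0.96, array([304.3, 343.8]), array([ 0.5266, -0.3035]))]
scoop_lip top [(0.93, array([391.7, 262.3]), array([ 0.5522, -0.2906]))]
scoop_lip side [(0.85, array([325.5, 340.2]), array([ 0.5652, -0.2997]))]
scoop_pan top [(0.75, array([278.3, 180. ]), array([0.7662, 0.0092])), (0.71, array([393.2, 276.5]), array([ 0.5149, -0.2929])), (0.67, array([399.5, 297.2]), array([ 0.4613, -0.3093]))]
scoop_pan side [(0.84, array([304.6, 339.3]), array([ 0.5275, -0.3038])), (0.52, array([286.9, 206.9]), array([0.526 , 0.2166]))]
scoop_handle top [(0.91, array([399.8, 307.8]), array([ 0.4357, -0.3039]))]
scoop_handle side []
holder top [(0.74, array([335.8, 318.5]), array([ 0.4038, -0.1448]))]
holder side [(0.68, array([239.8, 298.9]), array([ 0.4078, -0.1537])), (0.41, array([316.1, 252.8]), array([ 0.5817, -0.0033]))]
holder_mouth top [(0.87, array([399.1, 294.4]), array([ 0.4681, -0.3107])), (0.75, array([336.7, 339.7]), array([ 0.3486, -0.1475])), (0.45, array([184.8, 273.4]), array([0.5184, 0.2546]))]
holder_mout
[... 954 characters left out ...]
ale_plate top [(0.81, array([184.3, 273.9]), array([0.5169, 0.2505])), (0.67, array([434.8, 250.2]), array([ 0.5838, -0.3997]))]
scale_plate side [(0.87, array([282.9, 199.6]), array([0.517 , 0.2454]))]
pigment_jar top [(0.7, array([279.8, 177.1]), array([0.7767, 0.0062]))]
pigment_jar side [(0.69, array([393.4, 244. ]), array([0.7726, 0.0092])), (0.41, array([287.1, 199.1]), array([0.5304, 0.2964]))]
mixing_cup top [(0.44, array([343.4, 196.2]), array([ 0.7267, -0.1632]))]
mixing_cup side [(0.64, array([395.5, 288.5]), array([ 0.7311, -0.1641]))]
tape_roll top [(0.89, array([434.9, 245.8]), array([ 0.5968, -0.4054]))]
tape_roll side [(0.75, array([346. , 391.7]), array([ 0.5829, -0.4142]))]
```

Run:
```python
import cv2
t=cv2.imread('pics/top0.png');s=cv2.imread('pics/side0.png')
def c(im,x0,y0,x1,y1,f,n): cv2.imwrite(n,cv2.resize(im[y0:y1,x0:x1],None,fx=f,fy=f,interpolation=cv2.INTER_CUBIC))
c(t,140,170,310,310,4.7,'pics/t_a.png');c(t,310,230,460,345,5,'pics/t_b.png')
c(s,200,300,360,400,5,'pics/s_b.png');c(s,240,180,420,280,4.4,'pics/s_a.png')
```

```text
(no output)
```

View pics/t_a.png

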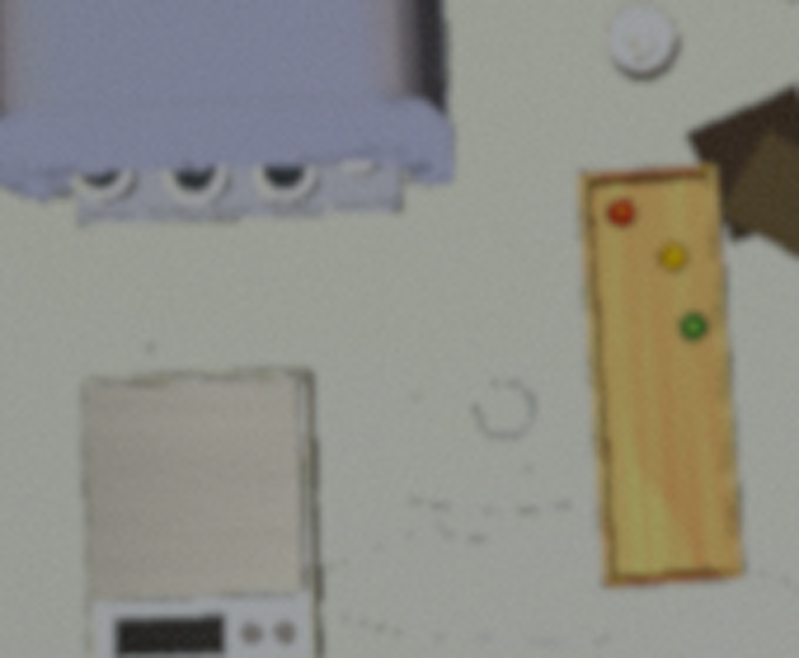

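View pics/t_b.png

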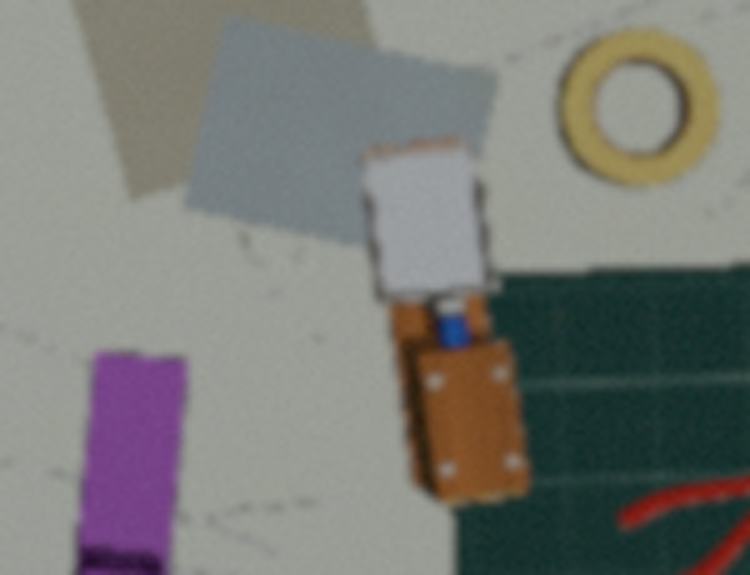

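View pics/s_b.png

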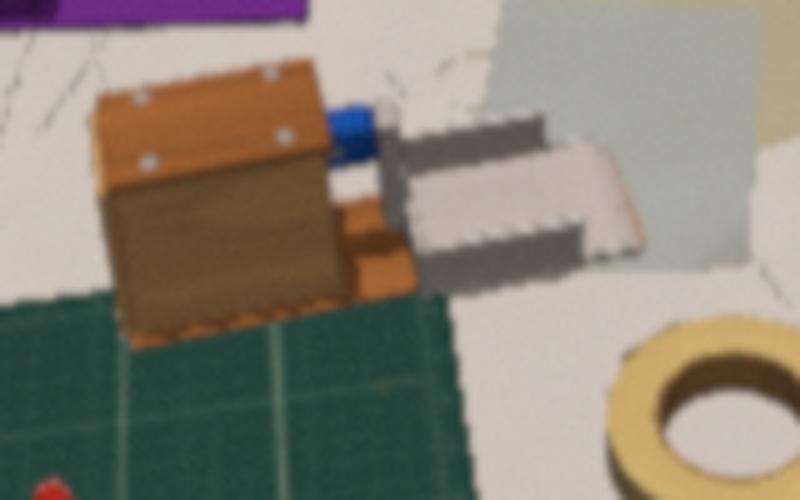

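View pics/s_a.png

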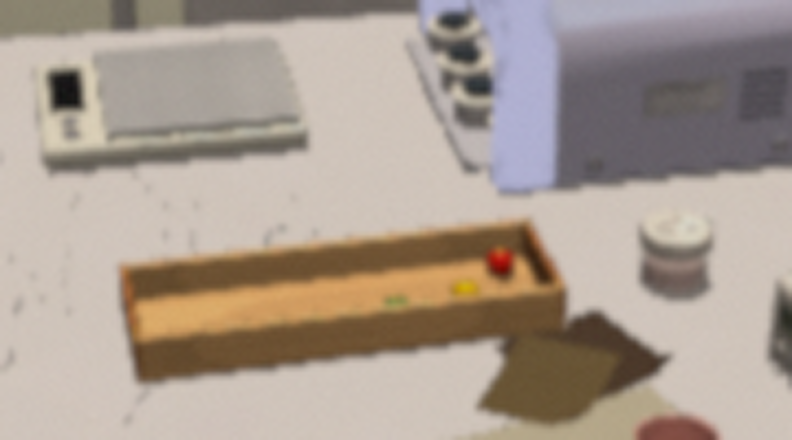

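```bash
cat >> h.py <<'E'
from scipy.optimize import minimize
def poly(n,P):
    return cv2.convexHull(proj(n,P).astype(np.float32))[:,0]
def rend(n,hulls,s=8):
    m=np.zeros((480,640),np.uint8)
    for H in hulls:
        cv2.fillConvexPoly(m,np.round((H)*16).astype(np.int32),255,cv2.LINE_AA,4)
    return m/255.
def box(x0,x1,y0,y1,z0,z1): return np.array([[x,y,z] for x in(x0,x1) for y in(y0,y1) for z in(z0,z1)])
def place(P,x,y,yaw,z=0): return P@R.from_euler('z',yaw).as_matrix().T+[x,y,z]
def fit(masks,parts,p0,z=0,w=None):
    def cost(p):
        c=0
        for n,m in masks.items():
            c+=np.abs(rend(n,[poly(n,place(P,*p,z)) for P in parts])-cv2.GaussianBlur(m.astype(np.float32),(3,3),.6)).sum()
        return c
    best=None
    for d in (0.01,0.004,0.002):
        s=np.array([p0]+[np.add(p0,e) for e in np.diag([d,d,d*8])])
        r=minimize(cost,p0,method='Nelder-Mead',options=dict(initial_simplex=s,xatol=1e-5,fatol=.01,maxiter=300)); p0=r.x
    return r.x,r.fun
def ov(n,im,parts,p,z=0,col=(255,0,255),f=1):
    pass
E
python3 - <<'E'
from h import *
np.set_printoptions(precision=4,suppress=True)
optics.camera('top');optics.camera('side')
def M(t,near):
    o={}
    for n in('top','side'):
        r=models.cut_out(t,n); print(t,n,[(round(d['score'],2),np.round(d['box']),int(d['pixels'].sum())) for d in r])
        for d in r:
            b=d['box']; 
            q=proj(n,near)[0]
            if b[0]-5<q[0]<b[2]+5 and b[1]-5<q[1]<b[3]+5: o[n]=d['pixels'];break
    return o
S={}
S['trough']=M('trough',[.585,.003,.02]); S['scale']=M('scale',[.517,.25,.02]);S['holder']=M('holder',[.40,-.305,.06]);S['scoop']=M('scoop',[.52,-.298,.01])
for k,o in S.items():
    for n,m in o.items(): cv2.imwrite(f'pics/m_{k}_{n}.png',m.astype(np.uint8)*255)
tb=[box(-.115,.115,-.0385,.0385,0,.028)]
m=S['trough']
for mm in (m,*({n:m[n]} for n in m)):
    print('trough',list(mm),fit(mm,tb,[.585,.002,.05]))
E
```

```text
trough top [(0.69, array([264., 202., 300., 293.]), 2658)]
trough side [(0.87, array([266., 231., 372., 268.]), 2638)]
scale top [(0.66, array([156., 248., 208., 314.]), 3187)]
scale side [(0.75, array([251., 189., 309., 215.]), 1417)]
holder top [(0.62, array([391., 290., 417., 330.]), 772)]
holder side [(0.79, array([218., 315., 281., 372.]), 2594), (0.71, array([249., 187., 306., 218.]), 1443), (0.67, array([164., 261., 262., 310.]), 2743)]
scoop top [(0.91, array([382., 260., 412., 297.]), 831)]
scoop side [(0.89, array([264., 322., 328., 357.]), 1608)]
trough ['top', 'side'] (array([0.5839, 0.002 , 0.0764]), np.float64(406.9702368730424))
trough ['top'] (array([0.5836, 0.0012, 0.0821]), np.float64(166.69711940371815))
trough ['side'] (array([0.5839, 0.0017, 0.0642]), np.float64(231.8919205523443))
```

Run:
```python
from h import *
np.set_printoptions(precision=4,suppress=True)
tb=[box(-.115,.115,-.0385,.0385,0,.028)]
T={}
vis={}
for n in('top','side'):
    im=cv2.imread(f'pics/{n}0.png'); hsv=cv2.cvtColor(im,cv2.COLOR_BGR2HSV)
    m=((hsv[:,:,1]>65)).astype(np.uint8)
    roi=np.zeros_like(m); l,t,r,b=[258,198,303,298] if n=='top' else [260,224,375,273]
    roi[t:b,l:r]=1; m*=roi
    hull=poly(n,place(tb[0]*[1.08,1.15,1],.584,.002,.075)); g=np.zeros_like(m); cv2.fillConvexPoly(g,hull.astype(int),1); m*=g
    m=cv2.morphologyEx(m,cv2.MORPH_CLOSE,np.ones((9,9)))
    T[n]=m; vis[n]=im
for mm in (T,{'top':T['top']},{'side':T['side']}):
    print(list(mm),fit(mm,tb,[.584,.002,.07]))
p,_=fit(T,tb,[.584,.002,.07])
def lines(n,im,P,p,z,x0,y0,x1,y1,f,name):
    c=cv2.resize(im[y0:y1,x0:x1],None,fx=f,fy=f,interpolation=cv2.INTER_CUBIC)
    for Q in P:
        q=proj(n,place(np.array(Q),*p,z)); q=(q+.5-[x0,y0])*f
        cv2.polylines(c,[q.astype(np.int32)],True,(255,0,255),1)
    cv2.imwrite(name,c)
def rect(x0,x1,y0,y1,z): return [[x0,y0,z],[x1,y0,z],[x1,y1,z],[x0,y1,z]]
P=[rect(-.115,.115,-.0385,.0385,0),rect(-.115,.115,-.0385,.0385,.028),rect(-.11,.11,-.0335,.0335,.028),rect(-.11,.11,-.0335,.0335,.006)]
lines('top',vis['top'],P,p,0,250,190,320,305,5,'pics/ov_t.png')
lines('side',vis['side'],P,p,0,255,215,385,280,6,'pics/ov_s.png')
```

```text
['top', 'side'] (array([0.585 , 0.001 , 0.0597]), np.float64(500.30830676411006))
['top'] (array([0.5845, 0.0009, 0.0676]), np.float64(247.20830768820116))
['side'] (array([0.5858, 0.0001, 0.0539]), np.float64(243.62790991031363))
```

View pics/ov_t.png

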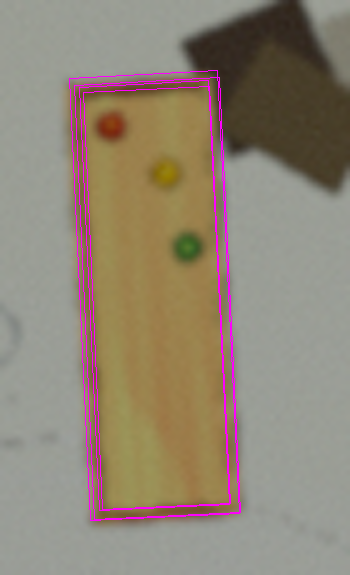

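View pics/ov_s.png

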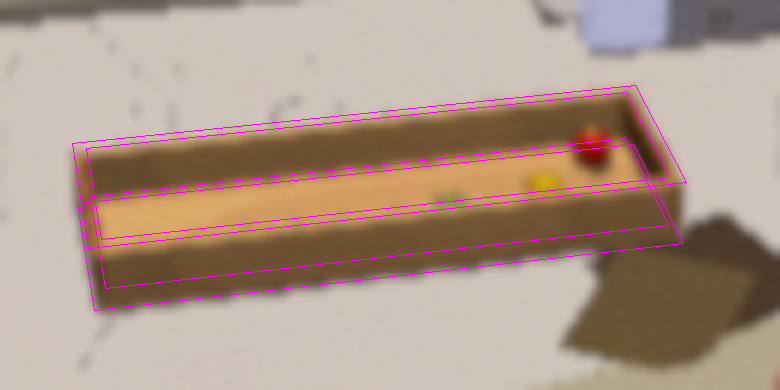

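```bash
cat >> h.py <<'E'
def rect(x0,x1,y0,y1,z): return [[x0,y0,z],[x1,y0,z],[x1,y1,z],[x0,y1,z]]
SW=[rect(-.04,.04,-.03,.03,0),rect(-.04,.02,-.03,.03,.021),rect(-.04,.02,-.0275,.0275,.021),rect(-.125,-.047,-.007,.007,.06),rect(-.125,-.047,-.007,.007,.04)]
def lines(n,im,items,roi,f,name):
    x0,y0,x1,y1=roi
    c=cv2.resize(im[y0:y1,x0:x1],None,fx=f,fy=f,interpolation=cv2.INTER_CUBIC)
    for P,p,z,col in items:
      for Q in P:
        q=proj(n,place(np.array(Q),*p,z)); q=(q+.5-[x0,y0])*f
        cv2.polylines(c,[q.astype(np.int32)],True,col,1)
    cv2.imwrite(name,c)
HW=[rect(-.133,.047,-.025,.025,.004),rect(-.131,-.061,-.021,.021,.075)]
TW=[rect(-.115,.115,-.0385,.0385,0),rect(-.115,.115,-.0385,.0385,.028),rect(-.11,.11,-.0335,.0335,.028),rect(-.11,.11,-.0335,.0335,.006)]
E
python3 - <<'E'
from h import *
np.set_printoptions(precision=4,suppress=True)
S={n:cv2.imread(f'pics/m_scoop_{n}.png',0)>0 for n in('top','side')}
H={n:cv2.imread(f'pics/m_holder_{n}.png',0)>0 for n in('top','side')}
V={n:cv2.imread(f'pics/{n}0.png') for n in('top','side')}
parts=[box(-.04,.02,-.03,.03,0,.021),box(.02,.04,-.03,.03,0,.004),box(-.063,-.047,-.007,.007,.04,.06)]
for mm in (S,{'top':S['top']},{'side':S['side']}): print(list(mm),fit(mm,parts,[.517,-.297,.12],.004))
p,_=fit(S,parts,[.517,-.297,.12],.004)
hp,c=fit({'side':H['side'],'top':H['top']},[box(-.131,-.061,-.021,.021,0,.075),box(-.133,-.04,-.025,.025,0,.004)],[.515,-.297,.12]); print('holder',hp,c)
it=[(SW,p,.004,(255,0,255)),(HW,hp,0,(0,255,0))]
lines('top',V['top'],it,(370,245,430,345),6,'pics/ov_t2.png');lines('side',V['side'],it,(205,300,340,380),5.8,'pics/ov_s2.png')
o=ctrl.get_obs(); print(R.from_euler('xyz',o['eef_rot']).as_matrix())
E
```

```text
Traceback (most recent call last):
  File "h.py", line 40, in fit
    r=minimize(cost,p0,method='Nelder-Mead',options=dict(initial_simplex=s,xatol=1e-5,fatol=.01,maxiter=300)); p0=r.x
  File "h.py", line 35, in cost
    c+=np.abs(rend(n,[poly(n,place(P,*p,z)) for P in parts])-cv2.GaussianBlur(m.astype(np.float32),(3,3),.6)).sum()
                      ~~~~^^^^^^^^^^^^^^^^^
  File "h.py", line 23, in poly
    return cv2.convexHull(proj(n,P).astype(np.float32))[:,0]
                          ~~~~^^^^^
  File "h.py", line 7, in proj
    K,k1,o,M=cal(n); p=(np.atleast_2d(P)-o)@M; s=p[:,:2]/p[:,2:]; r2=(s**2).sum(1,keepdims=True); s=s*(1+k1*r2)
             ~~~^^^
  File "h.py", line 5, in cal
    c=optics.get_calibration(n); return c['K'],c['k1'],np.array(c['origin']),R.from_euler('xyz',c['orientation']).as_matrix()
ValueError: time passes only in moves, steps and waits
```

Calibration calls should be cached.

```bash
python3 - <<'E'
s=open('h.py').read()
s=s.replace("def cal(n):","import functools\n@functools.cache\ndef cal(n):",1)
open('h.py','w').write(s)
E
cat > a.py <<'E'
from h import *
np.set_printoptions(precision=4,suppress=True)
S={n:cv2.imread(f'pics/m_scoop_{n}.png',0)>0 for n in('top','side')}
H={n:cv2.imread(f'pics/m_holder_{n}.png',0)>0 for n in('top','side')}
V={n:cv2.imread(f'pics/{n}0.png') for n in('top','side')}
parts=[box(-.04,.02,-.03,.03,0,.021),box(.02,.04,-.03,.03,0,.004),box(-.063,-.047,-.007,.007,.04,.06)]
for mm in (S,{'top':S['top']},{'side':S['side']}): print(list(mm),fit(mm,parts,[.517,-.297,.12],.004))
p,_=fit(S,parts,[.517,-.297,.12],.004)
hp,c=fit({'side':H['side'],'top':H['top']},[box(-.131,-.061,-.021,.021,0,.075),box(-.133,-.04,-.025,.025,0,.004)],[.515,-.297,.12]); print('holder',hp,c)
it=[(SW,p,.004,(255,0,255)),(HW,hp,0,(0,255,0))]
lines('top',V['top'],it,(370,245,430,345),6,'pics/ov_t2.png');lines('side',V['side'],it,(205,300,340,380),5.8,'pics/ov_s2.png')
o=ctrl.get_obs(); print(o['time_s'],R.from_euler('xyz',o['eef_rot']).as_matrix())
E
python3 a.py
```

```text
['top', 'side'] (array([ 0.5223, -0.3   ,  0.1293]), np.float64(269.61546193529284))
['top'] (array([ 0.5219, -0.2997,  0.1071]), np.float64(84.14660391085872))
['side'] (array([ 0.5233, -0.2999,  0.1609]), np.float64(169.98777618596662))
holder [ 0.5162 -0.2985  0.1586] 394.23068806477914
2.1 [[-0.      0.2742  0.9617]
 [ 0.      0.9617 -0.2742]
 [-1.      0.     -0.    ]]
```

View pics/ov_t2.png

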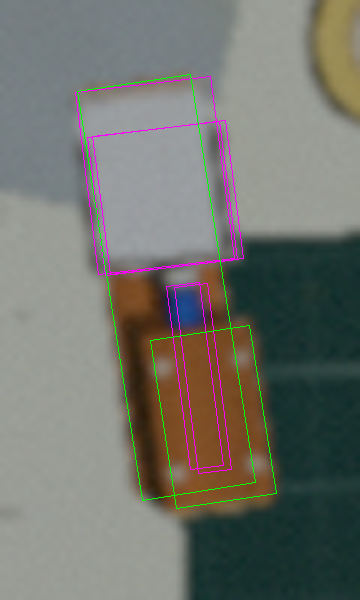

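View pics/ov_s2.png

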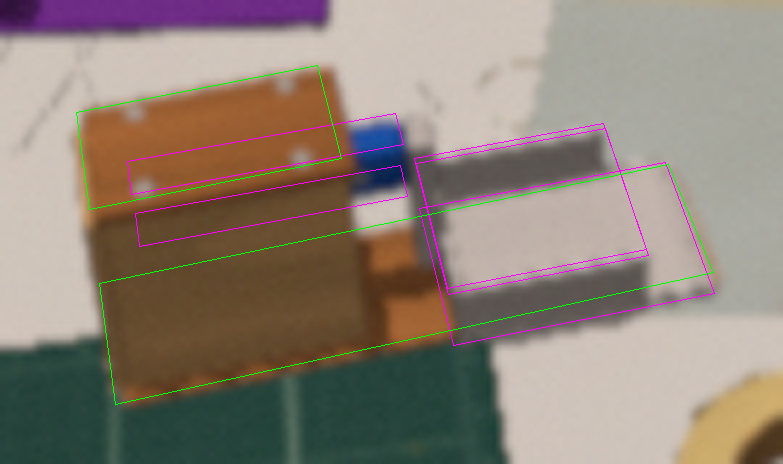

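```bash
cat >> h.py <<'E'
def tilt(a,pitch=0):
    # tool down with forward dir a; pitch>0 raises the front (lip up)
    Z=np.array([np.cos(a),np.sin(a),0]);X=np.array([0,0,-1.]);Y=np.cross(Z,X)
    M=np.c_[X,Y,Z]; return R.from_rotvec(-pitch*Y).as_matrix()@M
def mv(x,y,z,a,pitch=0,obs=None):
    o=obs or ctrl.get_obs(); C=R.from_euler('xyz',o['eef_rot']).as_matrix()
    d=C.T@(np.array([x,y,z])-o['ee_pos'])/.025
    t=np.degrees(R.from_matrix(C.T@tilt(a,pitch)).as_rotvec())/5
    print('t',o['time_s'],'pos',np.round(o['ee_pos'],4),'F',np.round(o['force'],1),'grip',round(o['grip_width']*1000,1)); print('translation',np.round(d,2).tolist(),'turn',np.round(t,2).tolist())
E
python3 -c "
from h import *
print(tilt(-.278)); mv(.521,-.299,.15,.125)"
```

```text
[[ 0.          0.27443299  0.96160623]
 [ 0.          0.96160623 -0.27443299]
 [-1.          0.          0.        ]]
t 2.1 pos [0.1508 0.5289 0.2245] F [-0.7  0.7  0.7] grip 93.8
translation [2.98, -27.79, 23.32] turn [-4.62, -0.0, -0.0]
```

arm_command([
  {"translation":[3,-27.8,23.3],"turn":[-4.6,0,0]},
  {"translation":[3,-27.8,23.3],"turn":[-4.6,0,0]},
  {"translation":[3,-27.8,23.3],"turn":[-4.6,0,0]},
  {"translation":[3,-27.8,23.3],"turn":[-4.6,0,0]},
  {"translation":[3,-27.8,23.3],"turn":[-4.6,0,0]},
  {"translation":[3,-27.8,23.3],"turn":[-4.6,0,0]},
  {"translation":[3,-27.8,23.3],"turn":[-4.6,0,0]},
  {"translation":[3,-27.8,23.3],"turn":[-4.6,0,0]},
  {"translation":[3,-27.8,23.3],"turn":[-4.6,0,0]},
  {"translation":[3,-27.8,23.3],"turn":[-4.6,0,0]},
  {"translation":[3,-27.8,23.3],"turn":[-4.6,0,0]},
  {"translation":[3,-27.8,23.3],"turn":[-4.6,0,0]},
], gripper=82)

```text
time_s: 3.1
ee_pos: [0.353, 0.0748, 0.1838]
eef_rot: [-0.011, 1.57, 0.113]
force: [0.4, 0.6, 0.8]
grip_width: 0.0819
```

```bash
python3 -c "
from h import *
mv(.521,-.299,.15,.125)"
```

```text
t 3.1 pos [0.353  0.0748 0.1838] F [0.4 0.6 0.8] grip 81.9
translation [1.36, -15.67, 4.82] turn [-0.01, 0.01, 0.0]
```

arm_command([
  {"translation":[1.4,-15.7,4.8],"turn":[0,0,0]},
  {"translation":[1.4,-15.7,4.8],"turn":[0,0,0]},
  {"translation":[1.4,-15.7,4.8],"turn":[0,0,0]},
  {"translation":[1.4,-15.7,4.8],"turn":[0,0,0]},
  {"translation":[1.4,-15.7,4.8],"turn":[0,0,0]},
  {"translation":[1.4,-15.7,4.8],"turn":[0,0,0]},
  {"translation":[1.4,-15.7,4.8],"turn":[0,0,0]},
  {"translation":[1.4,-15.7,4.8],"turn":[0,0,0]},
  {"translation":[1.4,-15.7,4.8],"turn":[0,0,0]},
  {"translation":[1.4,-15.7,4.8],"turn":[0,0,0]},
  {"translation":[1.4,-15.7,4.8],"turn":[0,0,0]},
  {"translation":[1.4,-15.7,4.8],"turn":[0,0,0]},
])

```text
time_s: 4.1
ee_pos: [0.52, -0.299, 0.1474]
eef_rot: [2.42, 1.569, 2.542]
force: [-0.5, 0.8, -0.1]
grip_width: 0.0821
```

```bash
python3 -c "
from h import *
mv(.521,-.299,.06,.125)
for n in('top','side'):
    im=optics.camera(n)[:,:,::-1]; cv2.imwrite(f'pics/{n}1.png',im)
t=cv2.imread('pics/top1.png');s=cv2.imread('pics/side1.png')
a=cv2.resize(t[220:340,340:460],None,fx=4,fy=4);b=cv2.resize(s[240:380,220:360],(480,480))
cv2.imwrite('pics/c1.png',np.hstack([a,b])[:, :800])
"
```

```text
t 4.1 pos [ 0.52   -0.299   0.1474] F [-0.5  0.8 -0.1] grip 82.1
translation [3.49, -0.01, 0.05] turn [-0.04, -0.01, -0.01]
```

View pics/c1.png

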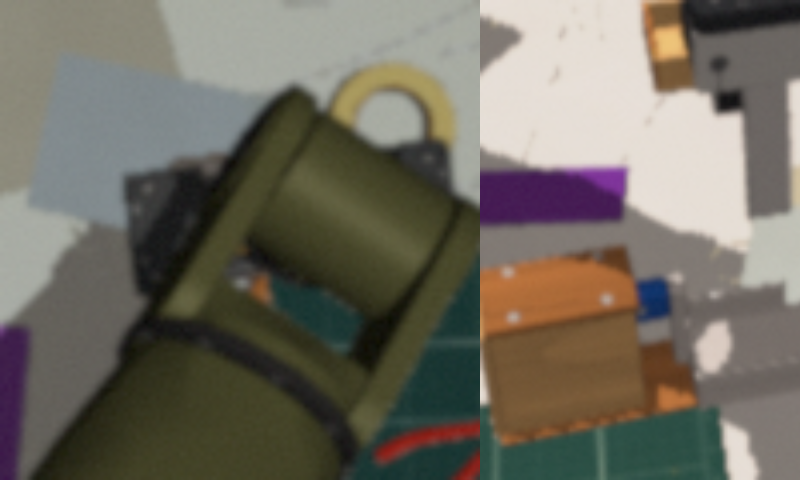

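arm_command([
  {"translation":[1.6,0,0],"turn":[0,0,0]},
  {"translation":[3.2,0,0],"turn":[0,0,0]},
  {"translation":[3.8,0,0],"turn":[0,0,0]},
  {"translation":[4.2,0,0],"turn":[0,0,0]},
  {"translation":[4.6,0,0],"turn":[0,0,0]},
  {"translation":[4.92,0,0],"turn":[0,0,0]},
  {"translation":[4.92,0,0],"turn":[0,0,0]},
  {"translation":[4.92,0,0],"turn":[0,0,0]},
])

```text
time_s: 4.87
ee_pos: [0.5205, -0.298, 0.0263]
eef_rot: [-0.714, 1.57, -0.59]
force: [-0.2, -0.2, -0.1]
grip_width: 0.0823
```

arm_command([
  {"translation":[0,0,0],"turn":[0,0,0]},
  {"translation":[0,0,0],"turn":[0,0,0]},
  {"translation":[0,0,0],"turn":[0,0,0]},
  {"translation":[0,0,0],"turn":[0,0,0]},
  {"translation":[0,0,0],"turn":[0,0,0]},
  {"translation":[0,0,0],"turn":[0,0,0]},
], gripper=50, force=15)

```text
time_s: 5.37
ee_pos: [0.5204, -0.298, 0.026]
eef_rot: [-0.73, 1.57, -0.606]
force: [-0.7, 1.2, 5.9]
grip_width: 0.0597
```

```bash
python3 -c "
from h import *
mv(.521+.14,-.299+.0176,.025,.125)
for n in('top','side'):
    im=optics.camera(n)[:,:,::-1]; cv2.imwrite(f'pics/{n}2.png',im)
t=cv2.imread('pics/top2.png');s=cv2.imread('pics/side2.png')
b=cv2.resize(s[280:380,200:360],(800,500))
cv2.imwrite('pics/c2.png',b)
"
```

```text
t 5.3667 pos [ 0.5204 -0.298   0.026 ] F [-0.7  1.2  5.9] grip 59.7
translation [0.04, -0.03, 5.66] turn [-0.02, 0.01, 0.01]
```

View pics/c2.png

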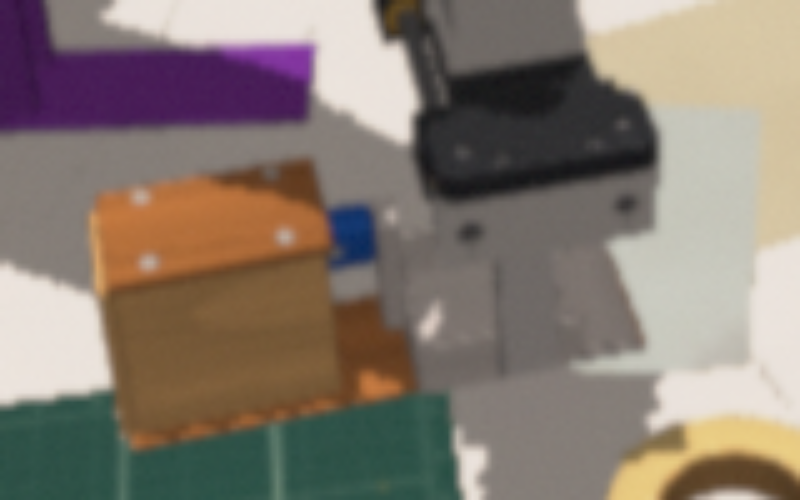

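arm_command([
  {"translation":[-0.07,0,0],"turn":[0,0,0]},
  {"translation":[-0.07,0,0.2],"turn":[0,0,0]},
  {"translation":[-0.07,0,0.5],"turn":[0,0,0]},
  {"translation":[-0.07,0,0.8],"turn":[0,0,0]},
])

```text
time_s: 5.8
ee_pos: [0.5407, -0.2953, 0.0271]
eef_rot: [2.151, 1.571, 2.275]
force: [-0.2, -0.1, -1.0]
grip_width: 0.0598
```

arm_command([
  {"translation":[0,0,0.5],"turn":[0,0,0]},
  {"translation":[0,0,1.0],"turn":[0,0,0]},
  {"translation":[0,0,1.5],"turn":[0,0,0]},
  {"translation":[0,0,2.0],"turn":[0,0,0]},
  {"translation":[0,0,2.5],"turn":[0,0,0]},
  {"translation":[0,0,3.0],"turn":[0,0,0]},
  {"translation":[0,0,3.5],"turn":[0,0,0]},
  {"translation":[0,0,4.0],"turn":[0,0,0]},
  {"translation":[0,0,4.5],"turn":[0,0,0]},
  {"translation":[0,0,5.0],"turn":[0,0,0]},
  {"translation":[0,0,5.0],"turn":[0,0,0]},
])

```text
time_s: 6.72
ee_pos: [0.6659, -0.279, 0.0267]
eef_rot: [0.011, 1.57, 0.136]
force: [-0.8, 0.4, -1.8]
grip_width: 0.0599
```

```bash
python3 -c "
from h import *
mv(.661,-.275,.025,.125)
for n in('top','side'):
    im=optics.camera(n)[:,:,::-1]; cv2.imwrite(f'pics/{n}3.png',im)
s=cv2.imread('pics/side3.png')
cv2.imwrite('pics/c3.png',cv2.resize(s[240:390,200:440],(800,500)))
"
```

```text
t 6.7167 pos [ 0.6659 -0.279   0.0267] F [-0.8  0.4 -1.8] grip 59.9
translation [0.07, 0.18, -0.18] turn [-0.0, 0.01, -0.0]
```

View pics/c3.png

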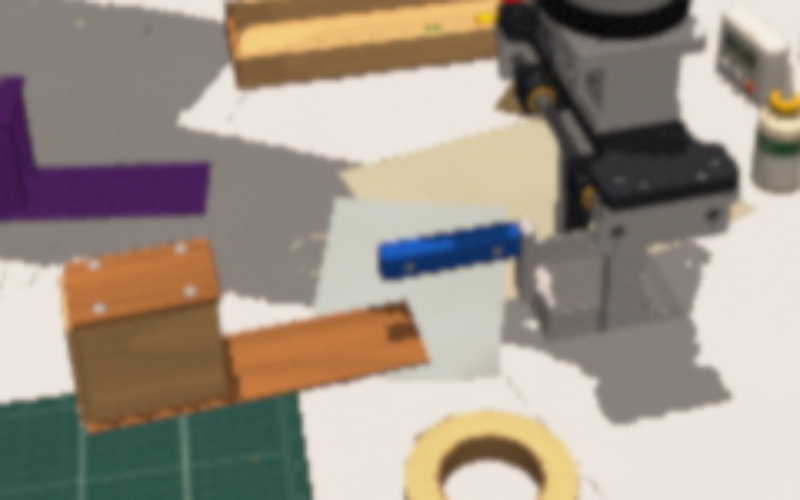

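arm_command([
  {"translation":[0,0.6,0],"turn":[0,0,0]},
  {"translation":[0,1.2,0],"turn":[0,0,0]},
  {"translation":[0.09,1.2,0],"turn":[0,0,0]},
  {"translation":[0.18,1.2,0],"turn":[0,0,0]},
  {"translation":[0.18,1.2,0],"turn":[0,0,0]},
  {"translation":[0.18,1.2,0],"turn":[0,0,0]},
])

```text
time_s: 7.32
ee_pos: [0.6601, -0.251, 0.0225]
eef_rot: [2.939, 1.57, 3.062]
force: [-0.2, 0.2, -0.7]
grip_width: 0.0601
```

arm_command([
  {"translation":[0,0,0],"turn":[0,0,0]},
  {"translation":[0,0,0],"turn":[0,0,0]},
  {"translation":[0,0,0],"turn":[0,0,0]},
  {"translation":[0,0,0],"turn":[0,0,0]},
], gripper=76)

```text
time_s: 7.65
ee_pos: [0.6604, -0.2505, 0.0229]
eef_rot: [-0.627, 1.571, -0.504]
force: [-0.8, -0.5, 1.2]
grip_width: 0.0759
```

arm_command([
  {"translation":[-0.8,0,0],"turn":[0,0,0]},
  {"translation":[-1.8,0,0],"turn":[0,0,0]},
  {"translation":[-3.2,0,0],"turn":[0,0,0]},
  {"translation":[-4.2,0,0],"turn":[0,0,0]},
  {"translation":[-4.2,0,-2.0],"turn":[0,0,0]},
  {"translation":[-4.2,0,-3.5],"turn":[0,0,0]},
  {"translation":[-4.2,6,-3.5],"turn":[0,0,0]},
  {"translation":[-4.2,6,-3.5],"turn":[0,0,0]},
  {"translation":[-4.2,6,-3.5],"turn":[0,0,0]},
  {"translation":[-4.2,6,-3.5],"turn":[0,0,0]},
  {"translation":[-4.2,6,-3.5],"turn":[0,0,0]},
])

```text
time_s: 8.57
ee_pos: [0.5545, -0.1082, 0.1283]
eef_rot: [0.95, 1.57, 1.077]
force: [-0.5, -0.6, -0.7]
grip_width: 0.0759
```

```bash
python3 -c "
from h import *
mv(.661,-.249,.025,.125)
for n in('top','side'):
    im=optics.camera(n)[:,:,::-1]; cv2.imwrite(f'pics/{n}4.png',im)
    for t in('scoop','scoop_handle','scoop_pan','scoop_lip'):
        z={'scoop':0,'scoop_handle':.05,'scoop_pan':.011,'scoop_lip':0}[t]
        print(n,t,[(round(d['score'],2),atz(n,d['at'],z)[0][:2]) for d in models.mark_of(t,n)])
s=cv2.imread('pics/side4.png');t=cv2.imread('pics/top4.png')
cv2.imwrite('pics/c4.png',np.hstack([cv2.resize(s[240:390,260:410],(400,400)),cv2.resize(t[190:310,320:440],(400,400))]))
"
```

```text
t 8.5667 pos [ 0.5545 -0.1082  0.1283] F [-0.5 -0.6 -0.7] grip 75.9
translation [4.13, -6.13, 3.51] turn [0.02, 0.0, -0.0]
top scoop [(0.63, array([ 0.65589324, -0.24576135]))]
top scoop_handle [(0.81, array([ 0.58078927, -0.26053149]))]
top scoop_pan [(0.59, array([0.5843825 , 0.01017698]))]
top scoop_lip [(0.79, array([ 0.69794203, -0.24599638])), (0.45, array([0.5186533 , 0.26075586]))]
side scoop []
side scoop_handle [(0.96, array([ 0.58121134, -0.2551985 ]))]
side scoop_pan [(0.69, array([ 0.66565377, -0.24660994]))]
side scoop_lip [(0.76, array([ 0.70609436, -0.2530409 ]))]
```

View pics/c4.png

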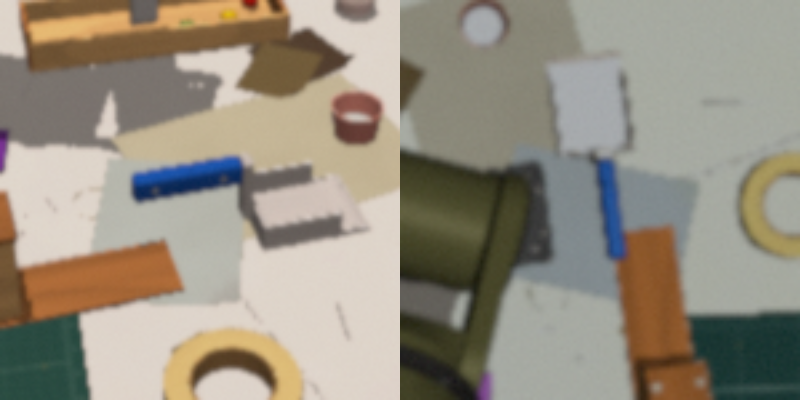

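```bash
cat > sf.py <<'E'
from h import *
np.set_printoptions(precision=4,suppress=True)
PARTS=[box(-.04,.02,-.03,.03,0,.021),box(.02,.04,-.03,.03,0,.004),box(-.125,-.047,-.007,.007,.04,.06),box(-.047,-.04,-.006,.006,.02,.06)]
def scoopfit(p0,z,tag,cams=('top','side')):
    m={};V={}
    for n in cams:
        V[n]=optics.camera(n)[:,:,::-1].copy()
        q=proj(n,[p0[0],p0[1],z+.01])[0]
        for d in models.cut_out('scoop',n):
            b=d['box']
            if b[0]-5<q[0]<b[2]+5 and b[1]-5<q[1]<b[3]+5: m[n]=d['pixels'];print(n,d['score'],d['pixels'].sum());break
    for mm in [m]+([{n:m[n]} for n in m] if len(m)>1 else []):
        print(list(mm),*fit(mm,PARTS,p0,z))
    p,_=fit(m,PARTS,p0,z)
    for n in cams:
        q=proj(n,[p[0],p[1],z])[0].astype(int)
        r=(q[0]-70,q[1]-60,q[0]+70,q[1]+60)
        lines(n,V[n],[(SW,p,z,(255,0,255))],r,5,f'pics/sf_{tag}_{n}.png')
    return p
E
python3 -c "
from sf import *
scoopfit([.66,-.2505,.1],0,'a')"
```

```text
top 0.78 931
side 0.92 1658
['top', 'side'] [ 0.6618 -0.2521  0.1094] 410.46355630261644
['top'] [ 0.6614 -0.2513  0.114 ] 115.23552383508752
['side'] [ 0.6625 -0.2531  0.1496] 280.1678216845966
```

View pics/sf_a_top.png

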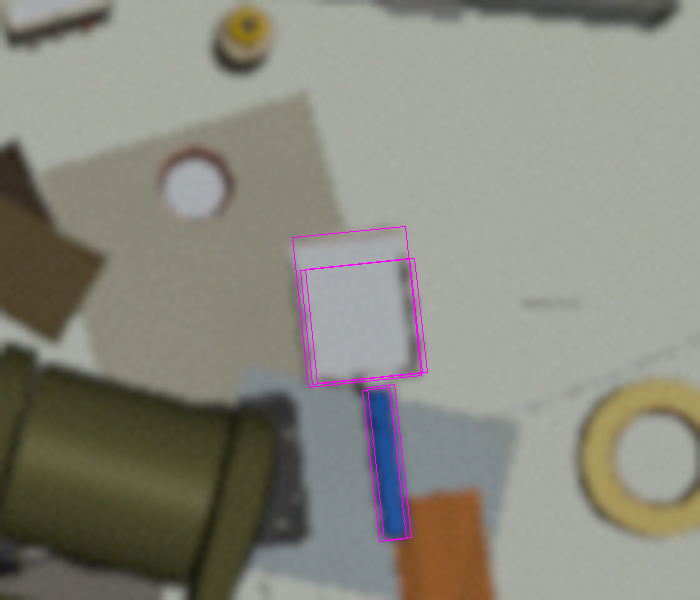

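View pics/sf_a_side.png

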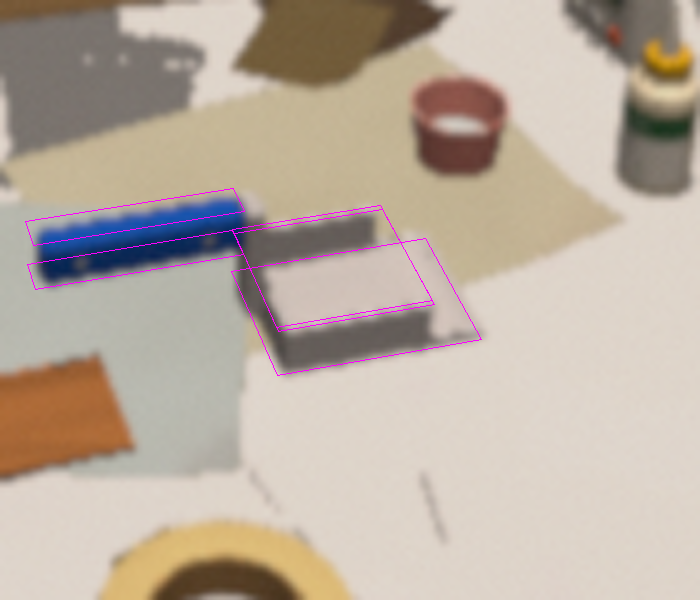

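```bash
python3 -c "
from h import *
mv(.5816,-.2611,.052,.12)"
```

```text
t 9.2667 pos [ 0.555  -0.1123  0.1277] F [-0.2 -0.5 -0.6] grip 76.1
translation [3.03, -6.04, 0.32] turn [0.04, -0.0, 0.0]
```

arm_command([
  {"translation":[0,-1.5,0.1],"turn":[0.05,0,0]},
  {"translation":[0,-3,0.2],"turn":[0.05,0,0]},
  {"translation":[0,-4.5,0.3],"turn":[0.05,0,0]},
  {"translation":[0,-6.03,0.32],"turn":[0.05,0,0]},
  {"translation":[0,-6.03,0.32],"turn":[0.05,0,0]},
  {"translation":[0.5,-6.03,0.32],"turn":[0.05,0,0]},
  {"translation":[1.2,-6.03,0.32],"turn":[0.05,0,0]},
  {"translation":[2,-6.03,0.32],"turn":[0.05,0,0]},
  {"translation":[2.6,-6.03,0.32],"turn":[0.05,0,0]},
  {"translation":[3.03,-6.03,0.32],"turn":[0.05,0,0]},
  {"translation":[3.03,-6.03,0.32],"turn":[0.05,0,0]},
  {"translation":[3.03,-6.03,0.32],"turn":[0.05,0,0]},
], gripper=50)

```text
time_s: 10.27
ee_pos: [0.5815, -0.2601, 0.0518]
eef_rot: [2.504, 1.57, 2.624]
force: [0.5, 0.2, 1.3]
grip_width: 0.0502
```

arm_command([
  {"translation":[0,0,0],"turn":[0,0,0]},
  {"translation":[0,0,0],"turn":[0,0,0]},
  {"translation":[0,0,0],"turn":[0,0,0]},
  {"translation":[0,0,0],"turn":[0,0,0]},
  {"translation":[0,0,0],"turn":[0,0,0]},
  {"translation":[0,0,0],"turn":[0,0,0]},
  {"translation":[0,0,0],"turn":[0,0,0]},
], gripper=4, force=50)

```text
time_s: 10.85
ee_pos: [0.5816, -0.2608, 0.0522]
eef_rot: [-0.7, 1.571, -0.58]
force: [-1.1, -0.3, 1.0]
grip_width: 0.0136
```

```bash
python3 -c "
from sf import *
mv(.5816,-.2611,.052,.12)
scoopfit([.66,-.2515,.12],0,'b')"
```

```text
t 10.85 pos [ 0.5816 -0.2608  0.0522] F [-1.1 -0.3  1. ] grip 13.6
translation [0.01, -0.01, -0.0] turn [-0.01, 0.0, 0.0]
top 0.81 417
side 0.82 1553
['top', 'side'] [ 0.6627 -0.2517  0.1539] 1030.2709413193606
['top'] [ 0.6631 -0.2483  0.0017] 617.3448665182964
['side'] [ 0.6625 -0.2523  0.1474] 396.5239984177199
```

View pics/sf_b_side.png

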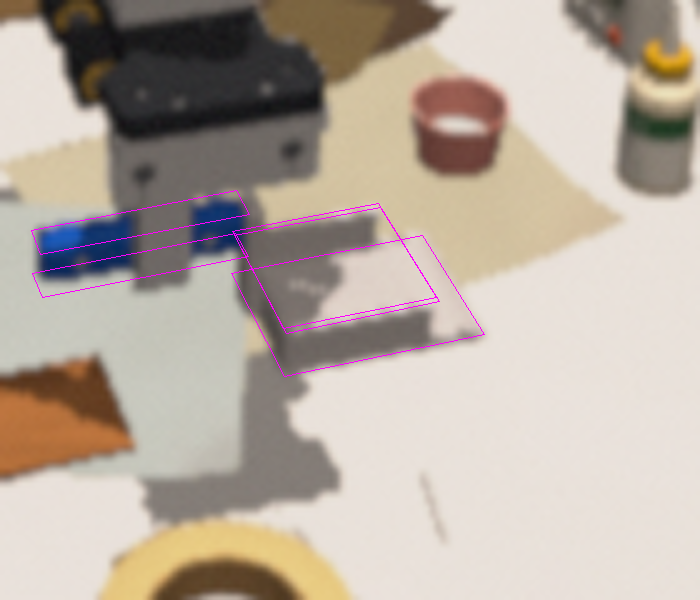

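```bash
python3 -c "
from h import *
mv(.4598,-.0071,.102,.065)"
```

```text
t 11.05 pos [ 0.5816 -0.2609  0.0522] F [-2.  -0.3  3.2] grip 13.6
translation [-1.99, 10.66, -3.63] turn [0.62, 0.0, 0.0]
```

arm_command([
  {"translation":[-0.5,0,0],"turn":[0,0,0]},
  {"translation":[-1.2,0,0],"turn":[0,0,0]},
  {"translation":[-2,0,0],"turn":[0,0,0]},
  {"translation":[-2,0,0],"turn":[0,0,0]},
])

```text
time_s: 11.38
ee_pos: [0.583, -0.2615, 0.1065]
eef_rot: [-0.597, 1.565, -0.477]
force: [0.1, -0.6, 0.1]
grip_width: 0.0137
```

```bash
python3 -c "
from h import *
mv(.4598,-.0071,.102,.065)"
```

```text
t 11.3833 pos [ 0.583  -0.2615  0.1065] F [ 0.1 -0.6  0.1] grip 13.7
translation [0.13, 10.69, -3.68] turn [0.62, 0.06, 0.04]
```

arm_command([
  {"translation":[0,0.9,-0.3],"turn":[0.2,0,0]},
  {"translation":[0,1.9,-0.7],"turn":[0.4,0,0]},
  {"translation":[0,3.0,-1.1],"turn":[0.6,0,0]},
  {"translation":[0,4.1,-1.5],"turn":[0.62,0,0]},
  {"translation":[0,5.2,-1.9],"turn":[0.62,0,0]},
  {"translation":[0,6.3,-2.3],"turn":[0.62,0,0]},
  {"translation":[0,7.4,-2.7],"turn":[0.62,0,0]},
  {"translation":[0,8.5,-3.1],"turn":[0.62,0,0]},
  {"translation":[0,9.6,-3.5],"turn":[0.62,0,0]},
  {"translation":[0,10.4,-3.65],"turn":[0.62,0,0]},
  {"translation":[0,10.67,-3.65],"turn":[0.62,0,0]},
  {"translation":[0,10.67,-3.65],"turn":[0.62,0,0]},
])

```text
time_s: 12.38
ee_pos: [0.4591, -0.0058, 0.102]
eef_rot: [0.11, 1.571, 0.177]
force: [0.1, 0.3, -0.8]
grip_width: 0.0137
```

```bash
cat > chk.py <<'E'
import sys
from h import *
tag=sys.argv[1]; tp=[.5845,.001,.065]
o=ctrl.get_obs(); M=R.from_euler('xyz',o['eef_rot']).as_matrix(); a=np.arctan2(M[1,2],M[0,2])
print('t',o['time_s'],'pos',np.round(o['ee_pos'],4),'a',round(a,4),'tilt(lip up +)',round(np.arcsin(M[2,2]),4),'F',np.round(o['force'],1),'grip',o['grip_width'])
p=[o['ee_pos'][0]+.08*np.cos(a),o['ee_pos'][1]+.08*np.sin(a),a]; z=o['ee_pos'][2]-.052
print('scoop est',np.round(p,4),z)
for n,r,f in(('top',(240,190,320,310),5),('side',(230,190,390,290),5)):
    im=optics.camera(n)[:,:,::-1].copy(); cv2.imwrite(f'pics/{n}_{tag}.png',im)
    lines(n,im,[(SW[:2],p,z,(255,0,255)),(TW[1:3],tp,0,(0,255,0))],r,f,f'pics/k_{tag}_{n}.png')
    x0,y0,x1,y1=r
    cv2.imwrite(f'pics/r_{tag}_{n}.png',cv2.resize(im[y0:y1,x0:x1],None,fx=f,fy=f,interpolation=cv2.INTER_CUBIC))
E
python3 chk.py h1
```

```text
t 12.3833 pos [ 0.4591 -0.0058  0.102 ] a 0.067 tilt(lip up +) 0.0001 F [ 0.1  0.3 -0.8] grip 0.013717495068115787
scoop est [ 5.389e-01 -4.000e-04  6.700e-02] 0.0500446878011321
```

View pics/k_h1_top.png

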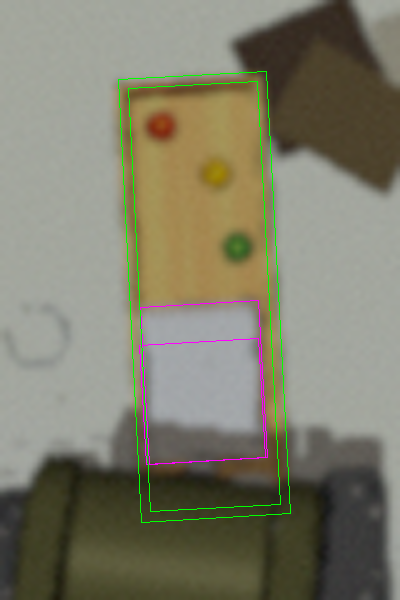

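View pics/k_h1_side.png

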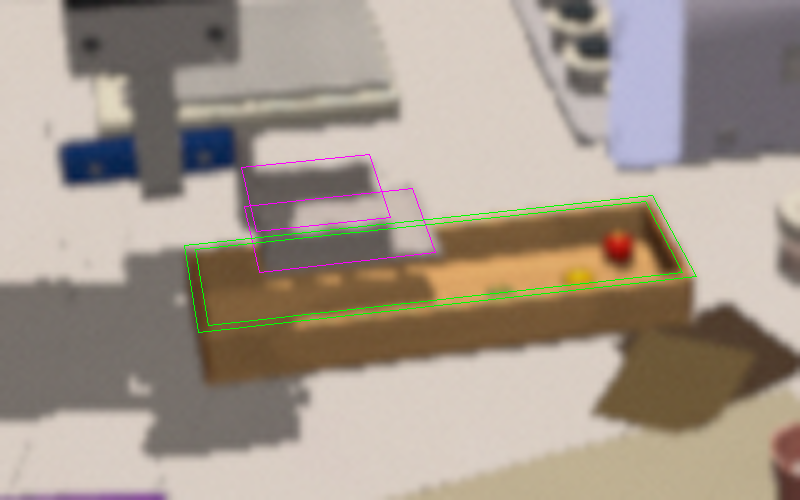

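```bash
cat > edge.py <<'E'
from h import *
from scipy.optimize import least_squares
def prof(im,rows,cl,cr):
    # saturation-like b channel deficit
    b=im.astype(float); s=b[:,:,2]-b[:,:,0]   # R-B
    out=[]
    for r in rows:
        w=s[r-1:r+2].mean(0)
        row=[]
        for c0,sg in((cl(r),1),(cr(r),-1)):
            xs=np.arange(int(c0)-6,int(c0)+7); v=w[xs]; 
            g=np.gradient(v)*sg; g=np.clip(g,0,None); k=np.argmax(g); sl=slice(max(k-2,0),k+3)
            row.append((xs[sl]*g[sl]).sum()/g[sl].sum())
        out.append((r,*row))
    return np.array(out)
tp=[.5845,.001,.065]
def ed(y,z): return proj('top',place(np.array([[-.11,y,z],[.11,y,z]]),*tp))
def ln(q): return lambda r:q[0,0]+(q[1,0]-q[0,0])*(r-q[0,1])/(q[1,1]-q[0,1])
if __name__=='__main__':
    np.set_printoptions(precision=2,suppress=True)
    L=ln(ed(.0385,.028));Rr=ln(ed(-.0385,0))
    for f in('top0','top3','top_h1'):
        im=cv2.imread(f'pics/{f}.png')
        P=prof(im,range(212,288 if f!='top_h1' else 246,4),L,Rr)
        d=np.c_[P[:,1]-[L(r) for r in P[:,0]],P[:,2]-[Rr(r) for r in P[:,0]]]
        print(f,'left med',np.median(d[:,0]),'right med',np.median(d[:,1]),'slopeL',np.polyfit(P[:,0],d[:,0],1),'R',np.polyfit(P[:,0],d[:,1],1))
        print(d.T)
E
python3 edge.py
```

```text
top0 left med -0.30202472198283203 right med -1.0487321996519654 slopeL [ 0.01 -2.59] R [ 0.01 -3.41]
[[-0.67 -0.55 -0.58 -0.51 -0.47 -0.34 -0.48 -0.6  -0.27 -0.16 -0.24 -0.46
  -0.03 -0.09 -0.16 -0.3   0.1   0.03  0.01]
 [-1.32 -1.24 -1.37 -1.23 -1.05 -1.34 -1.17 -1.05 -1.04 -1.19 -0.99 -0.97
  -0.93 -1.13 -0.76 -0.76 -0.81 -0.61 -0.55]]
top3 left med -0.27925566419793313 right med -1.0230859503875536 slopeL [ 0.01 -2.51] R [ 0.01 -3.2 ]
[[-0.65 -0.55 -0.56 -0.48 -0.44 -0.33 -0.45 -0.59 -0.26 -0.16 -0.25 -0.41
  -0.09 -0.12 -0.13 -0.28  0.1   0.07 -0.01]
 [-1.06 -1.21 -1.36 -1.24 -1.1  -1.33 -1.15 -1.02 -1.06 -1.22 -1.01 -0.97
  -0.96 -0.85 -0.74 -0.8  -0.8  -0.61 -0.57]]
top_h1 left med -0.5341554649197633 right med -1.1394540820256225 slopeL [ 0.01 -2.55] R [ 0.   -2.28]
[[-0.64 -0.53 -0.59 -0.75 -0.46 -0.3  -0.45 -0.59 -0.25]
 [-1.07 -1.25 -1.37 -1.24 -1.07 -1.33 -1.14 -0.99 -1.07]]
```

```bash
cat > edge2.py <<'E'
import sys
from edge import *
def run(tag,p,z,rows):
    np.set_printoptions(precision=2,suppress=True)
    im=cv2.imread(f'pics/top_{tag}.png')
    q=lambda y,zz: proj('top',place(np.array([[-.04,y,zz],[.02,y,zz]]),*p,z))
    L=ln(q(.03,.021));Rr=ln(q(-.03,.0))
    P=prof(im,rows,L,Rr)
    inv=255-im
    # flipped sign: use R-B negative
    b=im.astype(float); 
    P=prof(inv,rows,L,Rr)
    d=np.c_[P[:,1]-[L(r) for r in P[:,0]],P[:,2]-[Rr(r) for r in P[:,0]]]
    print(d.T, d.mean(0), np.polyfit(P[:,0],d,1)[0])
E
python3 - <<'E'
from edge2 import *
run('h1',[.5389,-.0004,.067],.05,range(259,275,2))
E
```

```text
[[ 0.54  0.65  0.76  0.87  0.89  0.82  0.66  0.61]
 [-0.1  -0.07 -0.1  -0.17 -0.27 -0.42 -0.52 -0.52]] [ 0.72 -0.27] [ 0.   -0.04]
```

arm_command([
  {"translation":[0.4,-0.02,0],"turn":[-0.09,0,0]},
  {"translation":[0.8,-0.02,0],"turn":[-0.09,0,0]},
  {"translation":[1.2,-0.02,0],"turn":[-0.09,0,0]},
  {"translation":[1.5,-0.02,0],"turn":[-0.09,0,0]},
  {"translation":[1.54,-0.02,0],"turn":[-0.09,0,0]},
  {"translation":[1.54,-0.02,0],"turn":[-0.09,0,0]},
])

```text
time_s: 12.98
ee_pos: [0.4589, -0.0074, 0.0627]
eef_rot: [2.97, 1.569, 3.043]
force: [1.2, 0.4, -1.1]
grip_width: 0.0134
```

```bash
sed -i 's/tp=\[.5845,.001,.065\]/tp=[.5845,.0022,.0745]/' chk.py; python3 chk.py h2
```

```text
t 12.9833 pos [ 0.4589 -0.0074  0.0627] a 0.0727 tilt(lip up +) -0.0016 F [ 1.2  0.4 -1.1] grip 0.013447300969343011
scoop est [ 0.5387 -0.0016  0.0727] 0.010711670056534
```

View pics/k_h2_side.png

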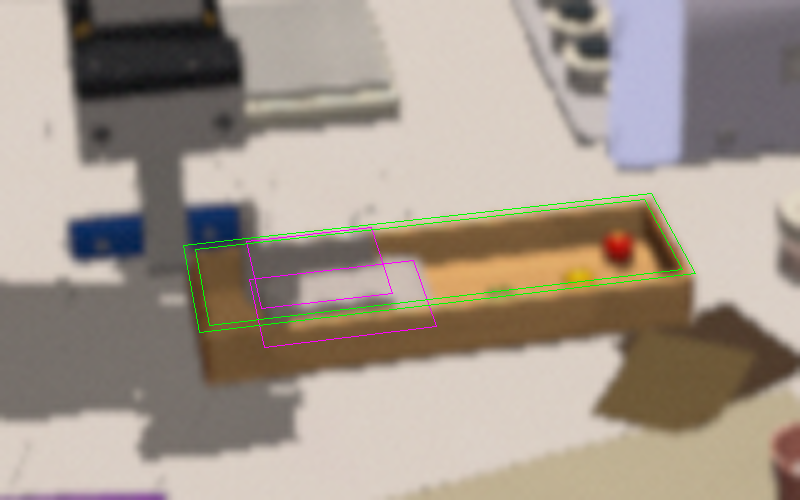

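View pics/r_h2_top.png

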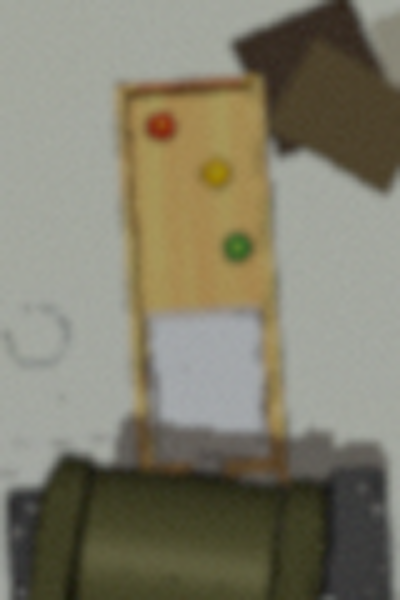

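arm_command([
  {"translation":[0.1,0,0],"turn":[0,0,0]},
  {"translation":[0.17,0,0],"turn":[0,0,0]},
  {"translation":[0.17,0,0],"turn":[0,0,0]},
  {"translation":[0.17,0,0],"turn":[0,0,0]},
])

```text
time_s: 13.42
ee_pos: [0.4593, -0.0073, 0.0593]
eef_rot: [-0.378, 1.571, -0.304]
force: [-0.9, -0.4, -0.4]
grip_width: 0.0137
```

arm_command([
  {"translation":[0.05,0,0],"turn":[0,0,0]},
  {"translation":[0.05,0,0],"turn":[0,0,0]},
  {"translation":[0.05,0,0],"turn":[0,0,0]},
])

```text
time_s: 13.67
ee_pos: [0.4594, -0.0073, 0.0582]
eef_rot: [-0.082, 1.57, -0.009]
force: [0.2, 0.0, -0.1]
grip_width: 0.0138
```

```bash
python3 -c "
from h import *
for i in range(3): 
  mv(.46,-.0073,.058,.0745); optics.camera('top')"
```

```text
t 13.6667 pos [ 0.4594 -0.0073  0.0582] F [ 0.2  0.  -0.1] grip 13.8
translation [0.01, -0.0, 0.02] turn [-0.02, 0.01, 0.0]
t 13.7167 pos [ 0.4594 -0.0073  0.0582] F [-0.1 -0.5 -0.2] grip 13.9
translation [0.01, -0.0, 0.02] turn [-0.02, 0.01, 0.0]
t 13.7667 pos [ 0.4594 -0.0073  0.0582] F [ 1.1 -0.4  0.5] grip 13.3
translation [0.01, -0.0, 0.02] turn [-0.02, 0.0, 0.0]
```

arm_command([
  {"translation":[0.02,0,0],"turn":[0,0,0]},
  {"translation":[0.04,0,0],"turn":[0,0,0]},
  {"translation":[0.04,0,0],"turn":[0,0,0]},
])

```text
time_s: 14.07
ee_pos: [0.4592, -0.0073, 0.0578]
eef_rot: [-2.511, 1.571, -2.438]
force: [-8.9, -0.1, 15.9]
grip_width: 0.0134
```

arm_command([
  {"translation":[0.02,0,0],"turn":[0,0,0]},
  {"translation":[0.02,0,0],"turn":[0,0,0]},
])

```text
time_s: 14.23
ee_pos: [0.4592, -0.0074, 0.0576]
eef_rot: [-2.34, 1.571, -2.267]
force: [-11.5, -0.2, 22.1]
grip_width: 0.0137
```

arm_command([
  {"translation":[-0.04,0,0],"turn":[0,0,0]},
  {"translation":[-0.04,0,0.1],"turn":[0,0,0]},
  {"translation":[-0.04,0,0.3],"turn":[0,0,0]},
  {"translation":[-0.04,0,0.5],"turn":[0,0,0]},
])

```text
time_s: 14.57
ee_pos: [0.4719, -0.0064, 0.0579]
eef_rot: [-2.84, 1.571, -2.767]
force: [-5.3, -0.7, 9.6]
grip_width: 0.0136
```

```bash
python3 -c "
from h import *
mv(.46,-.0073,.058,.0745)"
```

```text
t 14.5667 pos [ 0.4719 -0.0064  0.0579] F [-5.3 -0.7  9.6] grip 13.6
translation [-0.0, -0.0, -0.48] turn [-0.02, -0.0, 0.0]
```

arm_command([
  {"translation":[-0.015,0,0.2],"turn":[0,0,0]},
  {"translation":[-0.015,0,0.4],"turn":[0,0,0]},
  {"translation":[-0.015,0,0.6],"turn":[0,0,0]},
  {"translation":[-0.015,0,0.8],"turn":[0,0,0]},
  {"translation":[-0.015,0,1.0],"turn":[0,0,0]},
  {"translation":[-0.015,0,1.2],"turn":[0,0,0]},
  {"translation":[-0.015,0,1.4],"turn":[0,0,0]},
  {"translation":[-0.015,0,1.6],"turn":[0,0,0]},
  {"translation":[-0.015,0,1.8],"turn":[0,0,0]},
  {"translation":[-0.015,0,2.0],"turn":[0,0,0]},
  {"translation":[-0.015,0,2.2],"turn":[0,0,0]},
])

```text
time_s: 15.48
ee_pos: [0.5269, -0.0024, 0.058]
eef_rot: [-3.021, 1.571, -2.948]
force: [-3.9, -1.1, 6.8]
grip_width: 0.0134
```

```bash
python3 chk.py h3
```

```text
t 15.4833 pos [ 0.5269 -0.0024  0.058 ] a 0.073 tilt(lip up +) -0.0003 F [-3.9 -1.1  6.8] grip 0.013427007480558703
scoop est [0.6067 0.0035 0.073 ] 0.006016951288101063
```

View pics/k_h3_top.png

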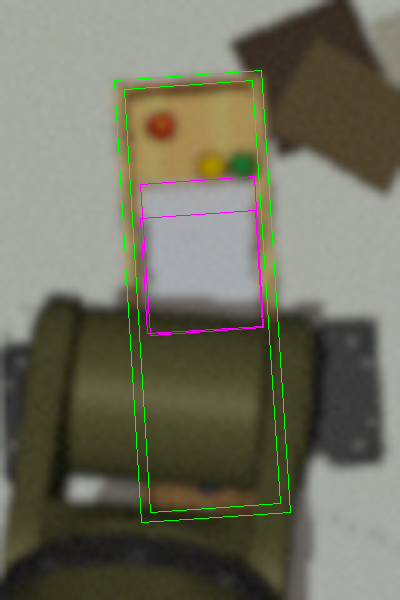

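View pics/r_h3_side.png

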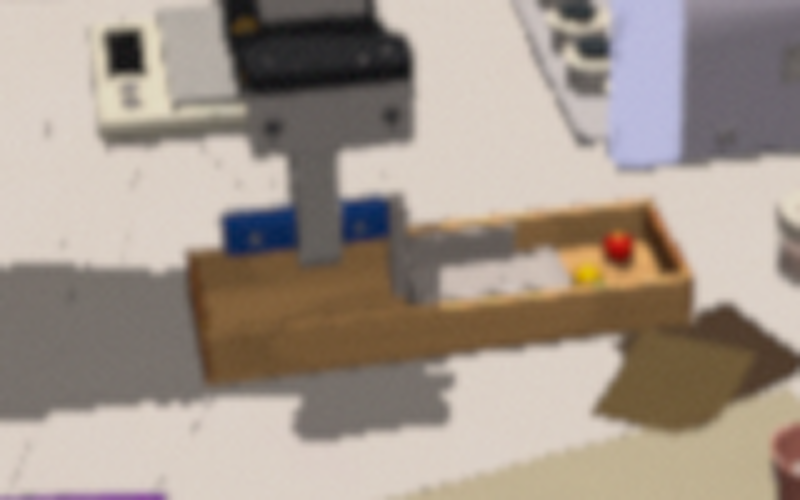

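arm_command([
  {"translation":[0,-0.02,0.1],"turn":[0,0,0]},
  {"translation":[0,-0.04,0.3],"turn":[0,0,0]},
  {"translation":[0,-0.06,0.5],"turn":[0,0,0]},
  {"translation":[0,-0.06,0.7],"turn":[0,0,0]},
  {"translation":[0,-0.06,0.9],"turn":[0,0,0]},
  {"translation":[0,-0.06,1.1],"turn":[0,0,0]},
  {"translation":[0,-0.06,1.1],"turn":[0,0,0]},
])

```text
time_s: 16.17
ee_pos: [0.5547, -0.0019, 0.0579]
eef_rot: [-0.12, 1.57, -0.047]
force: [1.5, 0.5, 2.3]
grip_width: 0.0137
```

```bash
python3 chk.py h4
```

```text
t 16.1667 pos [ 0.5547 -0.0019  0.0579] a 0.073 tilt(lip up +) 0.0005 F [1.5 0.5 2.3] grip 0.013734907069938318
scoop est [0.6345 0.004  0.073 ] 0.00593528775668118
```

View pics/r_h4_top.png

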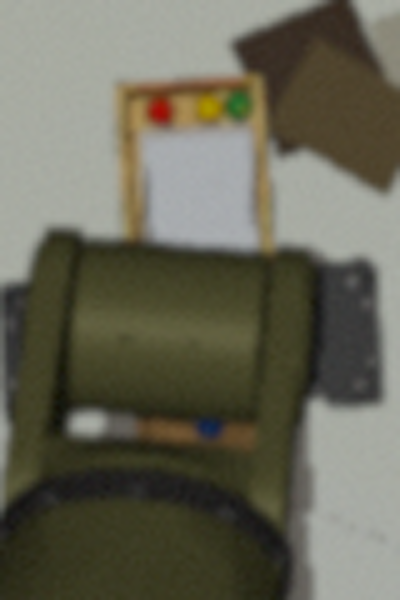

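View pics/r_h4_side.png

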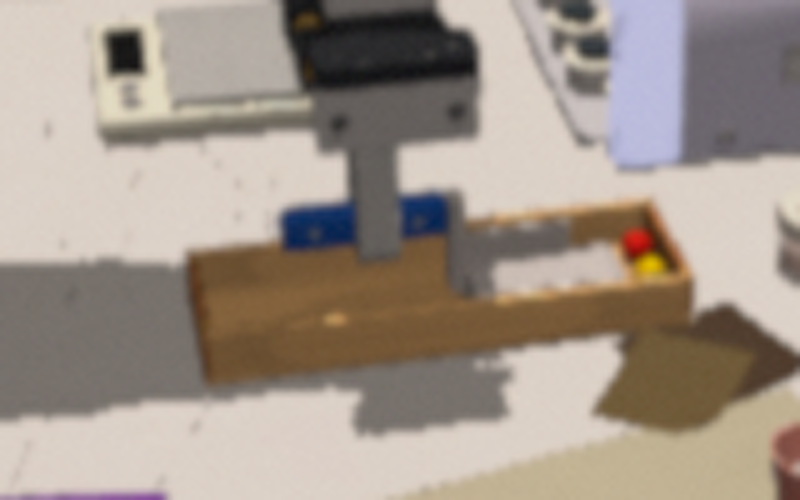

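arm_command([
  {"translation":[0,0,0.1],"turn":[0,0,0]},
  {"translation":[0,0,0.2],"turn":[0,0,0]},
  {"translation":[0,0,0.3],"turn":[0,0,0]},
  {"translation":[0,0,0.4],"turn":[0,0,0]},
  {"translation":[0,0,0.5],"turn":[0,0,0]},
  {"translation":[0,0,0.55],"turn":[0,0,0]},
])

```text
time_s: 16.77
ee_pos: [0.5675, -0.0009, 0.0581]
eef_rot: [-3.134, 1.57, -3.061]
force: [-4.9, 0.0, 7.8]
grip_width: 0.0139
```

```bash
python3 chk.py h5
```

```text
t 16.7667 pos [ 0.5675 -0.0009  0.0581] a 0.073 tilt(lip up +) -0.0009 F [-4.9  0.   7.8] grip 0.013863711930070157
scoop est [0.6473 0.0049 0.073 ] 0.00605778434170022
```

View pics/r_h5_top.png

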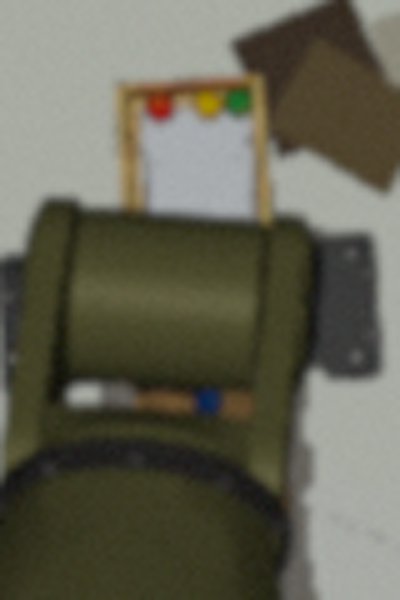

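View pics/r_h5_side.png

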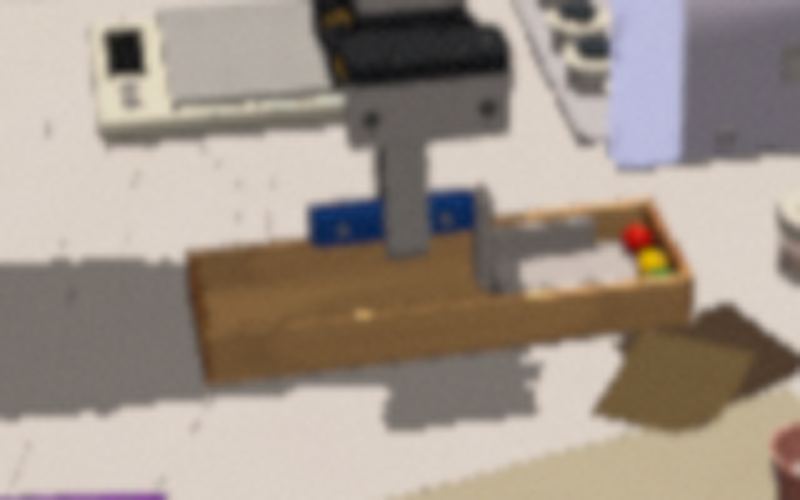

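arm_command([
  {"translation":[0,0,0.08],"turn":[0,0,0]},
  {"translation":[0,0,0.16],"turn":[0,0,0]},
  {"translation":[0,0,0.16],"turn":[0,0,0]},
])

```text
time_s: 17.12
ee_pos: [0.5716, -0.0006, 0.058]
eef_rot: [3.121, 1.57, -3.089]
force: [-1.9, -0.2, 4.6]
grip_width: 0.0138
```

```bash
python3 chk.py h6
```

```text
t 17.1167 pos [ 0.5716 -0.0006  0.058 ] a 0.073 tilt(lip up +) -0.0006 F [-1.9 -0.2  4.6] grip 0.013789413703196989
scoop est [0.6514 0.0052 0.073 ] 0.006029012016110426
```

View pics/r_h6_top.png

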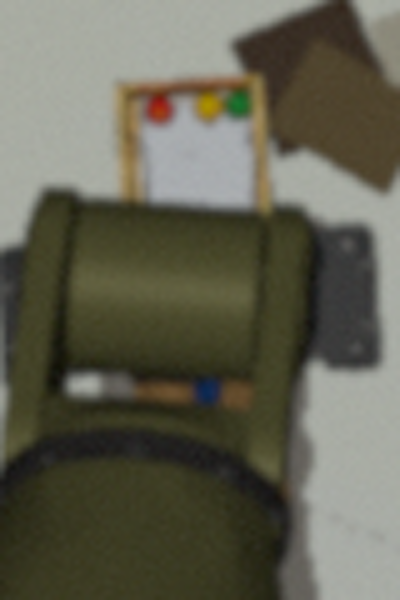

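View pics/r_h6_side.png

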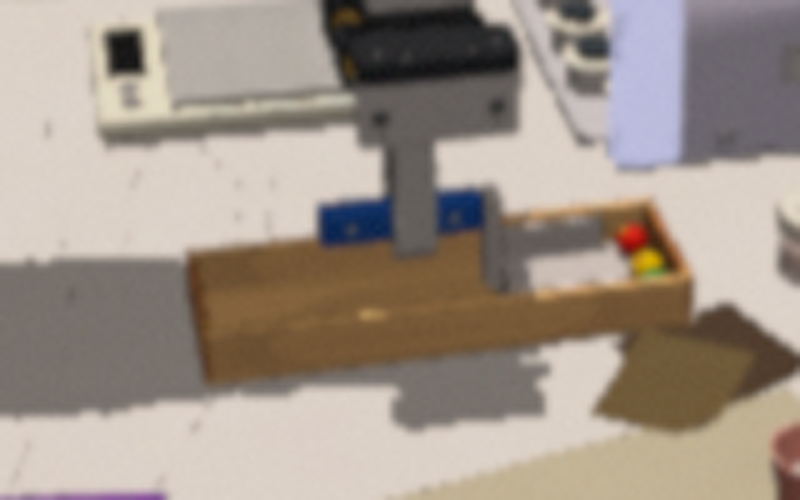

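arm_command([
  {"translation":[0,0,0.06],"turn":[0,0,0]},
  {"translation":[0,0,0.12],"turn":[0,0,0]},
  {"translation":[0,0,0.16],"turn":[0,0,0]},
  {"translation":[0,0,0.16],"turn":[0,0,0]},
])

```text
time_s: 17.55
ee_pos: [0.5727, -0.0006, 0.058]
eef_rot: [3.114, 1.563, -3.096]
force: [-28.4, -2.6, 25.3]
grip_width: 0.0137
```

```bash
python3 chk.py h7; python3 -c "
from h import *
for t in('red','yellow','green'):
  for n in('top','side'):
    print(t,n,[(round(d['score'],2),np.round(d['at'],1),np.round(atz(n,d['at'],.0155)[0][:2],4)) for d in models.mark_of('bead_'+t,n)[:1]])"
```

```text
t 17.55 pos [ 0.5727 -0.0006  0.058 ] a 0.0731 tilt(lip up +) -0.0083 F [-28.4  -2.6  25.3] grip 0.01370529553129806
scoop est [0.6525 0.0053 0.0731] 0.006028826969089879
red top [(0.41, array([436.3, 248.3]), array([ 0.5893, -0.4055]))]
red side [(0.61, array([346.9, 240. ]), array([0.6593, 0.0187]))]
yellow top [(0.4, array([281.5, 220.3]), array([ 6.595e-01, -5.000e-04]))]
yellow side [(0.17, array([307.5, 232.1]), array([0.5688, 0.0701]))]
green top [(0.47, array([435.3, 248.9]), array([ 0.5877, -0.4029]))]
green side []
```

View pics/r_h7_top.png

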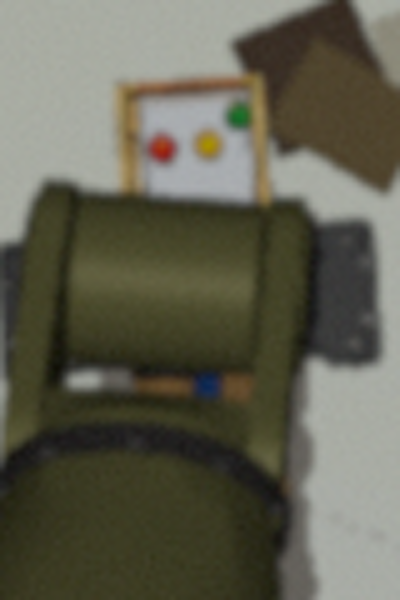

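View pics/r_h7_side.png

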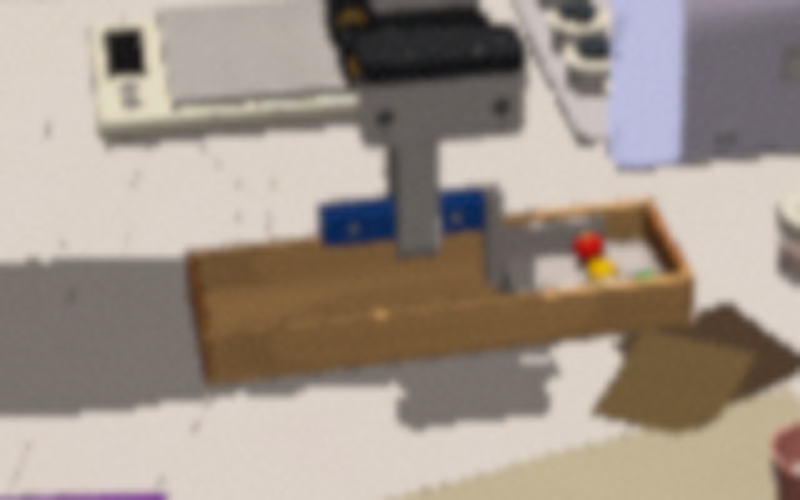

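arm_command([
  {"translation":[-0.01,0,-0.09],"turn":[0,0,0]},
  {"translation":[-0.01,0,-0.09],"turn":[0,0,0]},
  {"translation":[-0.01,0,-0.09],"turn":[0,0,0]},
])

```text
time_s: 18.2
ee_pos: [0.5726, -0.0006, 0.0581]
eef_rot: [3.133, 1.568, -3.077]
force: [-9.5, -1.8, 9.8]
grip_width: 0.0137
```

```bash
python3 chk.py h8
cat > gb.py <<'E'
import sys
from h import *
im=cv2.imread(sys.argv[1]); hsv=cv2.cvtColor(im,cv2.COLOR_BGR2HSV)
roi=np.zeros(im.shape[:2],np.uint8); roi[195:300,150:320]=1
o=ctrl.get_obs(); M=R.from_euler('xyz',o['eef_rot']).as_matrix(); a=np.arctan2(M[1,2],M[0,2])
zb=float(sys.argv[2])
for c,lo,hi in(('green',(45,80,20),(85,255,255)),('yellow',(22,190,100),(34,255,255)),('red',(0,190,60),(9,255,255))):
    m=cv2.inRange(hsv,lo,hi)*roi
    n,l,s,ce=cv2.connectedComponentsWithStats(m)
    if n>1:
        k=1+np.argmax(s[1:,4]); w=atz('top',ce[k],zb)[0]
        d=w[:2]-o['ee_pos'][:2]; u=np.array([np.cos(a),np.sin(a)])
        print(c,s[k,4],np.round(ce[k],1),'world',np.round(w[:2],4),'scoop xy',round(d@u-.08,4),round(u[0]*d[1]-u[1]*d[0],4))
E
python3 gb.py pics/top_h8.png .0155
```

```text
t 18.2 pos [ 0.5726 -0.0006  0.0581] a 0.073 tilt(lip up +) -0.0024 F [-9.5 -1.8  9.8] grip 0.013651898958545045
scoop est [0.6523 0.0053 0.073 ] 0.006121610851018096
green 15 [287.6 212.6] world [ 0.6799 -0.0163] scoop xy 0.026 -0.0235
yellow 8 [281.1 221.9] world [6.554e-01 4.000e-04] scoop xy 0.0027 -0.005
red 6 [272.  222.5] world [0.6536 0.0243] scoop xy 0.0026 0.019
```

View pics/r_h8_top.png

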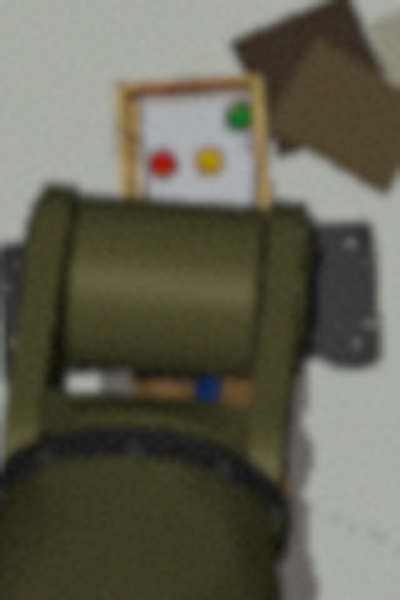

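View pics/r_h8_side.png

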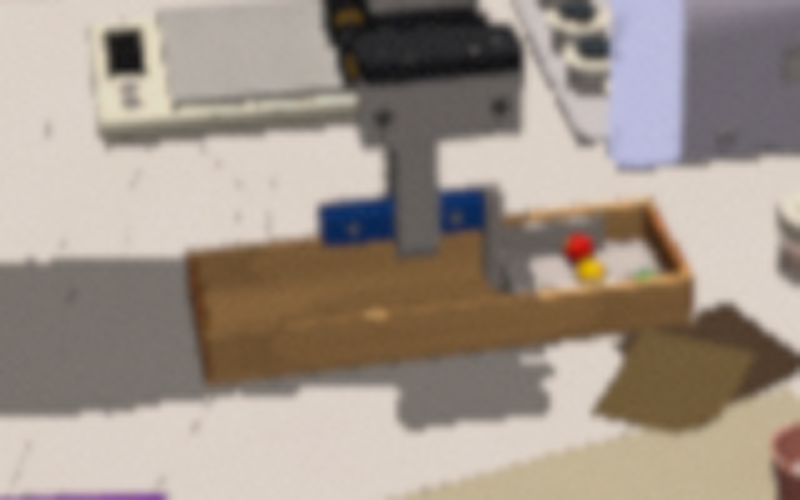

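```bash
cat >> h.py <<'E'
def mvs(px,py,pz,a,pitch=0,roll=0,off=(.08,.052)):
    o=ctrl.get_obs(); C=R.from_euler('xyz',o['eef_rot']).as_matrix()
    S=R.from_euler('z',a)*R.from_euler('y',-pitch)*R.from_euler('x',roll)  # scoop axes; pitch>0 lip up; roll>0 left up
    T0=np.array([[0,0,1.],[0,1,0],[-1,0,0]])
    tcp=np.array([px,py,pz])+S.apply([-off[0],0,off[1]])
    d=C.T@(tcp-o['ee_pos'])/.025; t=np.degrees(R.from_matrix(C.T@(S.as_matrix()@T0)).as_rotvec())/5
    print('t',o['time_s'],'F',np.round(o['force'],1),'grip',round(o['grip_width']*1000,1),'translation',np.round(d,3).tolist(),'turn',np.round(t,3).tolist())
E
python3 -c "
from h import *
M=tilt(.07); print(M)
mvs(.6523,.0053,.0061,.073)
mvs(.6503,.0050,.014,.073,np.radians(3),0)
mvs(.6503,.0050,.014,.073,np.radians(3),np.radians(-7))"
```

```text
[[ 0.         -0.06994285  0.997551  ]
 [ 0.          0.997551    0.06994285]
 [-1.          0.          0.        ]]
t 18.3 F [-9.9 -1.1 10.5] grip 13.6 translation [0.001, 0.003, -0.001] turn [0.0, -0.03, 0.0]
t 18.3 F [-9.9 -1.1 10.5] grip 13.6 translation [-0.144, -0.003, -0.186] turn [0.0, -0.63, 0.0]
t 18.3 F [-9.9 -1.1 10.5] grip 13.6 translation [-0.129, 0.25, -0.185] turn [0.039, -0.629, -1.4]
```

arm_command([
  {"translation":[-0.04,0,-0.08],"turn":[0,-0.2,0]},
  {"translation":[-0.08,0,-0.15],"turn":[0,-0.4,0]},
  {"translation":[-0.144,0,-0.186],"turn":[0,-0.63,0]},
  {"translation":[-0.144,0,-0.186],"turn":[0,-0.63,0]},
])

```text
time_s: 18.63
ee_pos: [0.5684, -0.0008, 0.0618]
eef_rot: [0.001, 1.514, 0.074]
force: [0.3, -0.7, -2.0]
grip_width: 0.0137
```

```bash
python3 chk.py h9; python3 gb.py pics/top_h9.png .024; python3 -c "
from h import *
mvs(.6503,.0050,.014,.073,np.radians(3),np.radians(-7))"
```

```text
t 18.6333 pos [ 0.5684 -0.0008  0.0618] a 0.073 tilt(lip up +) 0.0564 F [ 0.3 -0.7 -2. ] grip 0.01368858166515812
scoop est [0.6482 0.0051 0.073 ] 0.009793160396793947
green 16 [287.  213.5] world [ 0.6765 -0.0151] scoop xy 0.0264 -0.0221
yellow 8 [281.1 222.9] world [ 6.519e-01 -1.000e-04] scoop xy 0.0029 -0.0053
red 6 [271.8 223.2] world [0.6509 0.0241] scoop xy 0.0037 0.0189
t 18.7333 F [ 0.6 -0.1 -1.9] grip 13.4 translation [0.018, 0.247, -0.037] turn [-0.003, 0.031, -1.4]
```

View pics/r_h9_side.png

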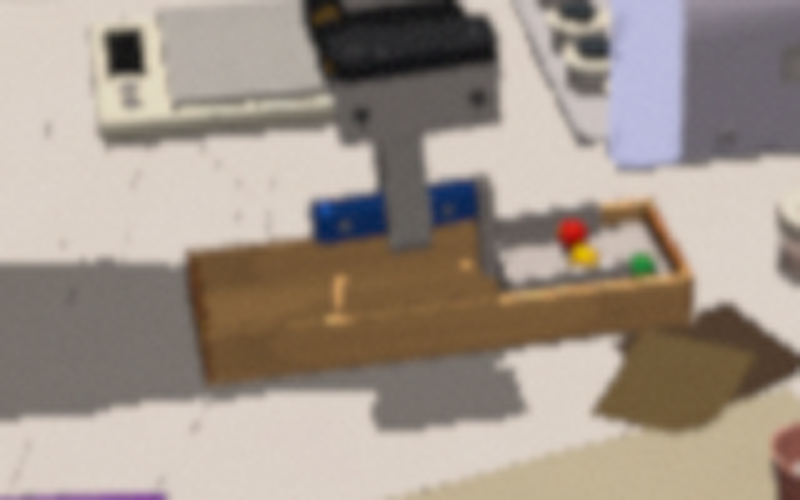

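arm_command([
  {"translation":[0,0.06,0],"turn":[0,0,-0.35]},
  {"translation":[0,0.12,0],"turn":[0,0,-0.7]},
  {"translation":[0,0.19,0],"turn":[0,0,-1.05]},
  {"translation":[0,0.25,0],"turn":[0,0,-1.4]},
  {"translation":[0,0.25,0],"turn":[0,0,-1.4]},
  {"translation":[0,0.25,0],"turn":[0,0,-1.4]},
])

```text
time_s: 19.23
ee_pos: [0.5685, 0.0058, 0.0617]
eef_rot: [-1.146, 1.438, -1.075]
force: [0.7, 0.4, -2.5]
grip_width: 0.014
```

```bash
python3 chk.py h10; python3 gb.py pics/top_h10.png .024
```

```text
t 19.2333 pos [0.5685 0.0058 0.0617] a 0.0738 tilt(lip up +) 0.0547 F [ 0.7  0.4 -2.5] grip 0.013964584571553819
scoop est [0.6483 0.0117 0.0738] 0.009650146145801203
green 16 [277.  225.5] world [0.6449 0.0106] scoop xy -0.0034 -0.0003
yellow 9 [274. 231.] world [0.6305 0.0183] scoop xy -0.0173 0.0084
red 9 [270.7 225.1] world [0.6458 0.0271] scoop xy -0.0013 0.0161
```

View pics/r_h10_side.png

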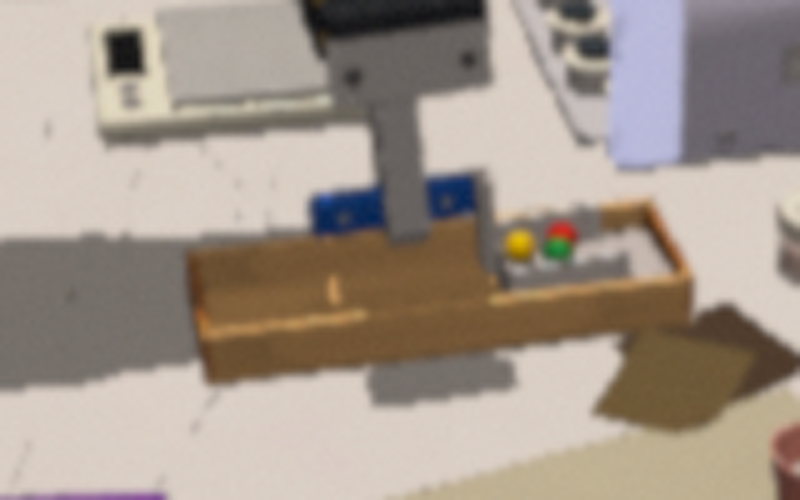

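View pics/r_h10_top.png

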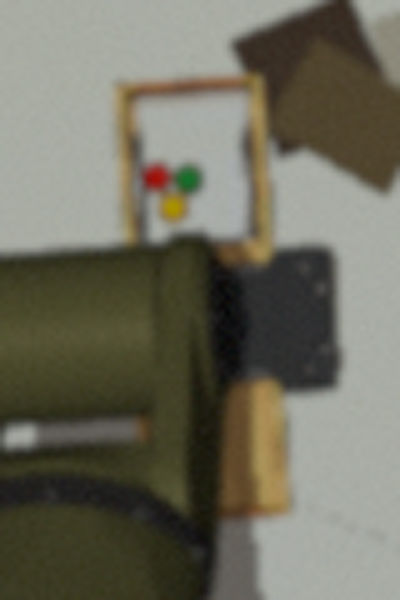

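```bash
python3 -c "
from h import *
print(np.round(ctrl.get_obs()['qpos'],2))
mvs(.6483,.0052,.016,.073,np.radians(3.5),0)
mvs(.640,.0045,.075,.073,np.radians(3.5),0)"
```

```text
[-0.    0.5   1.66 -0.15  0.92 -1.56]
t 19.3333 F [-0.4 -0.  -1.2] grip 13.7 translation [-0.03, -0.243, -0.137] turn [0.003, -0.071, 1.389]
t 19.3333 F [-0.4 -0.  -1.2] grip 13.7 translation [-2.387, -0.534, -0.34] turn [0.003, -0.071, 1.389]
```

arm_command([
  {"translation":[-0.03,-0.08,-0.05],"turn":[0,0,0.35]},
  {"translation":[-0.04,-0.16,-0.1],"turn":[0,-0.07,0.7]},
  {"translation":[-0.04,-0.22,-0.13],"turn":[0,-0.07,1.1]},
  {"translation":[-0.04,-0.243,-0.137],"turn":[0,-0.07,1.39]},
  {"translation":[-0.04,-0.243,-0.137],"turn":[0,-0.07,1.39]},
])

```text
time_s: 19.75
ee_pos: [0.5655, -0.0018, 0.0634]
eef_rot: [0.013, 1.509, 0.085]
force: [1.2, 0.4, -0.9]
grip_width: 0.0138
```

```bash
python3 chk.py h11; python3 gb.py pics/top_h11.png .024;  python3 -c "
from h import *
mvs(.6463,.0050,.085,.073,np.radians(3.5),0)"
```

```text
t 19.75 pos [ 0.5655 -0.0018  0.0634] a 0.0717 tilt(lip up +) 0.0614 F [ 1.2  0.4 -0.9] grip 0.013783009034113048
scoop est [0.6453 0.004  0.0717] 0.011413060135718404
green 10 [275.8 231.2] world [0.63   0.0136] scoop xy -0.0145 0.01
yellow 8 [272.1 235.9] world [0.6178 0.023 ] scoop xy -0.0261 0.0203
red 10 [271.7 226.8] world [0.6414 0.0244] scoop xy -0.0023 0.02
t 19.85 F [ 0.3  0.1 -1.1] grip 13.7 translation [-2.749, 0.007, 0.091] turn [-0.005, 0.0, 0.017]
```

View pics/r_h11_side.png

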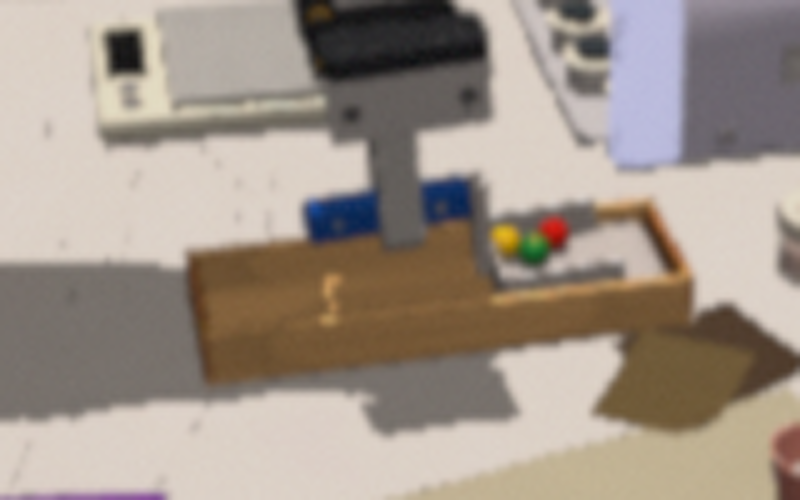

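arm_command([
  {"translation":[-0.15,0,0],"turn":[0,0,0]},
  {"translation":[-0.4,0,0.02],"turn":[0,0,0]},
  {"translation":[-0.75,0,0.03],"turn":[0,0,0]},
  {"translation":[-1.15,0,0.04],"turn":[0,0,0]},
  {"translation":[-1.55,0,0.05],"turn":[0,0,0]},
  {"translation":[-1.95,0,0.07],"turn":[0,0,0]},
  {"translation":[-2.3,0,0.08],"turn":[0,0,0]},
  {"translation":[-2.6,0,0.09],"turn":[0,0,0]},
  {"translation":[-2.75,0,0.09],"turn":[0,0,0]},
  {"translation":[-2.75,0,0.09],"turn":[0,0,0]},
  {"translation":[-2.75,0,0.09],"turn":[0,0,0]},
])

```text
time_s: 20.77
ee_pos: [0.5634, -0.0008, 0.132]
eef_rot: [-0.014, 1.51, 0.059]
force: [-0.3, -0.1, -2.0]
grip_width: 0.0138
```

```bash
python3 chk.py h12; python3 gb.py pics/top_h12.png .095
```

```text
t 20.7667 pos [ 0.5634 -0.0008  0.132 ] a 0.0734 tilt(lip up +) 0.061 F [-0.3 -0.1 -2. ] grip 0.013814361615121366
scoop est [0.6432 0.0051 0.0734] 0.07996526217814715
green 14 [274.1 229.8] world [0.6273 0.0132] scoop xy -0.015 0.0092
yellow 13 [269.8 234.6] world [0.6152 0.0238] scoop xy -0.0263 0.0207
red 10 [269.5 226.2] world [0.6361 0.0248] scoop xy -0.0054 0.0201
```

View pics/r_h12_side.png

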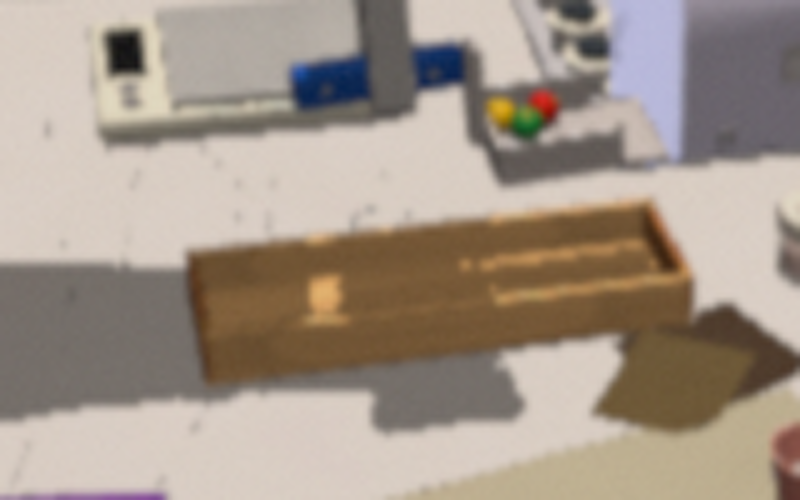

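```bash
python3 -c "
from h import *
print(atz('top',[[182.4,273.2],[184.3,274]],.024))
mvs(.517,.2515,.080,.073,np.radians(3.5),0)"
```

```text
[[0.51867101 0.25546544 0.024     ]
 [0.51663891 0.25045131 0.024     ]]
t 20.8667 F [ 0.1  0.  -2.1] grip 13.5 translation [-0.095, 10.201, -4.428] turn [0.004, -0.011, 0.009]
```

arm_command([
  {"translation":[-0.01,0.1,-0.04],"turn":[0,0,0]},
  {"translation":[-0.01,0.3,-0.13],"turn":[0,0,0]},
  {"translation":[-0.01,0.6,-0.26],"turn":[0,0,0]},
  {"translation":[-0.01,1.0,-0.43],"turn":[0,0,0]},
  {"translation":[-0.02,1.5,-0.65],"turn":[0,0,0]},
  {"translation":[-0.02,2.0,-0.86],"turn":[0,0,0]},
  {"translation":[-0.03,2.5,-1.08],"turn":[0,0,0]},
  {"translation":[-0.03,3.0,-1.3],"turn":[0,0,0]},
  {"translation":[-0.03,3.5,-1.51],"turn":[0,0,0]},
  {"translation":[-0.04,4.0,-1.73],"turn":[0,0,0]},
  {"translation":[-0.04,4.5,-1.94],"turn":[0,0,0]},
  {"translation":[-0.05,5.0,-2.16],"turn":[0,0,0]},
])

```text
time_s: 21.87
ee_pos: [0.4996, 0.1213, 0.1299]
eef_rot: [-0.014, 1.51, 0.06]
force: [0.4, -0.1, -1.5]
grip_width: 0.0135
```

arm_command([
  {"translation":[0,0.5,-0.22],"turn":[0,0,0]},
  {"translation":[0,1.0,-0.43],"turn":[0,0,0]},
  {"translation":[0,1.5,-0.65],"turn":[0,0,0]},
  {"translation":[0,2.0,-0.86],"turn":[0,0,0]},
  {"translation":[0,2.5,-1.08],"turn":[0,0,0]},
  {"translation":[0,3.0,-1.3],"turn":[0,0,0]},
  {"translation":[0,3.5,-1.51],"turn":[0,0,0]},
  {"translation":[0,4.0,-1.73],"turn":[0,0,0]},
  {"translation":[0,4.5,-1.94],"turn":[0,0,0]},
  {"translation":[0,4.9,-2.1],"turn":[0,0,0]},
  {"translation":[0,5.15,-2.22],"turn":[0,0,0]},
  {"translation":[0,5.24,-2.27],"turn":[0,0,0]},
])

```text
time_s: 22.87
ee_pos: [0.4337, 0.2474, 0.1263]
eef_rot: [-0.013, 1.51, 0.061]
force: [-0.6, -0.3, -1.0]
grip_width: 0.0133
```

arm_command([
  {"translation":[0,0,0],"turn":[0,0,0]},
  {"translation":[0,0,0],"turn":[0,0,0]},
  {"translation":[0,0,0],"turn":[0,0,0]},
])

```text
time_s: 23.12
ee_pos: [0.4346, 0.246, 0.1263]
eef_rot: [-0.016, 1.51, 0.057]
force: [-0.0, 0.4, -1.5]
grip_width: 0.0136
```

```bash
cat > chk2.py <<'E'
import sys
from h import *
tag=sys.argv[1]; pl=[.5175,.2525,.02]
o=ctrl.get_obs(); M=R.from_euler('xyz',o['eef_rot']).as_matrix(); a=np.arctan2(M[1,2],M[0,2])
p=[o['ee_pos'][0]+.08*np.cos(a),o['ee_pos'][1]+.08*np.sin(a),a]; z=o['ee_pos'][2]-.052
print('t',o['time_s'],'pos',np.round(o['ee_pos'],4),'a',round(a,4),'pitch',round(np.arcsin(M[2,2]),4),'roll',round(M[2,1],4),'F',np.round(o['force'],1),'grip',o['grip_width'])
for n,r,f in(('top',(130,220,230,320),5),('side',(220,140,360,240),5)):
    im=optics.camera(n)[:,:,::-1].copy(); cv2.imwrite(f'pics/{n}_{tag}.png',im)
    lines(n,im,[([rect(-.06,.06,-.06,.06,.024)],pl,0,(0,255,0))],r,f,f'pics/k_{tag}_{n}.png')
E
python3 chk2.py s1; python3 -c "
from h import *
mvs(.517,.2525,.032,.073,np.radians(1.5),0)"
```

```text
t 23.1167 pos [0.4346 0.246  0.1263] a 0.0729 pitch 0.0611 roll -0.001 F [-0.   0.4 -1.5] grip 0.013647938282752906
t 23.2167 F [-0.9  0.7 -1.1] grip 13.6 translation [1.777, 0.019, -0.055] turn [-0.003, 0.4, 0.011]
```

View pics/k_s1_top.png

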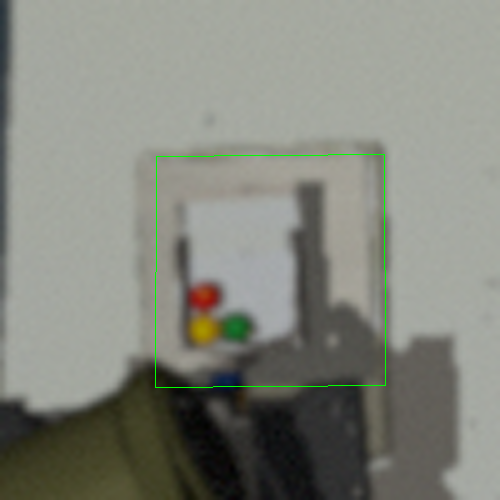

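View pics/k_s1_side.png

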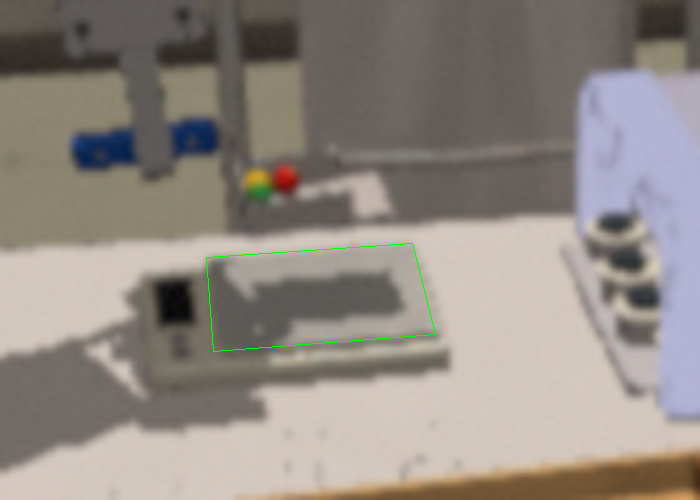

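```bash
python3 -c "
from h import *
mvs(.5175,.2560,.030,.073,np.radians(1),0)"
```

```text
t 23.2167 F [-0.9  0.7 -1.1] grip 13.6 translation [1.831, 0.157, -0.011] turn [-0.003, 0.5, 0.011]
```

arm_command([
  {"translation":[0.1,0.03,0],"turn":[0,0.05,0]},
  {"translation":[0.3,0.06,0],"turn":[0,0.1,0]},
  {"translation":[0.55,0.1,0],"turn":[0,0.15,0]},
  {"translation":[0.8,0.13,0],"turn":[0,0.2,0]},
  {"translation":[1.05,0.16,0],"turn":[0,0.3,0]},
  {"translation":[1.3,0.16,0],"turn":[0,0.4,0]},
  {"translation":[1.5,0.16,0],"turn":[0,0.5,0]},
  {"translation":[1.7,0.16,0],"turn":[0,0.5,0]},
  {"translation":[1.83,0.16,0],"turn":[0,0.5,0]},
  {"translation":[1.83,0.16,0],"turn":[0,0.5,0]},
])

```text
time_s: 24.05
ee_pos: [0.4366, 0.2504, 0.0799]
eef_rot: [-0.078, 1.554, -0.005]
force: [0.4, -0.3, -2.2]
grip_width: 0.0135
```

```bash
python3 chk2.py s2; python3 -c "
from h import *
mvs(.5175,.2560,.025,.073,0,0)"
```

```text
t 24.05 pos [0.4366 0.2504 0.0799] a 0.0733 pitch 0.0165 roll -0.0013 F [ 0.4 -0.3 -2.2] grip 0.013481192204538455
t 24.15 F [-0.  -0.4 -2.4] grip 13.8 translation [0.147, -0.019, 0.031] turn [0.004, 0.2, 0.011]
```

View pics/k_s2_top.png

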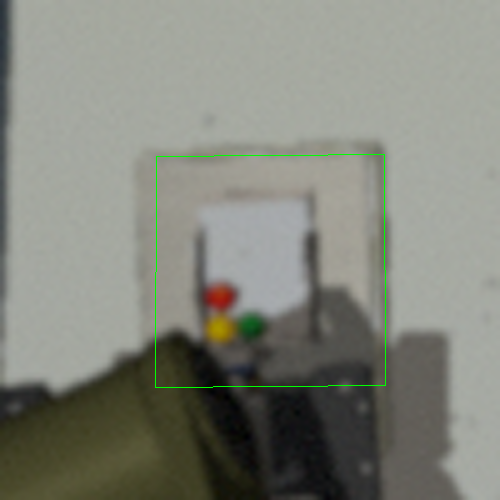

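View pics/k_s2_side.png

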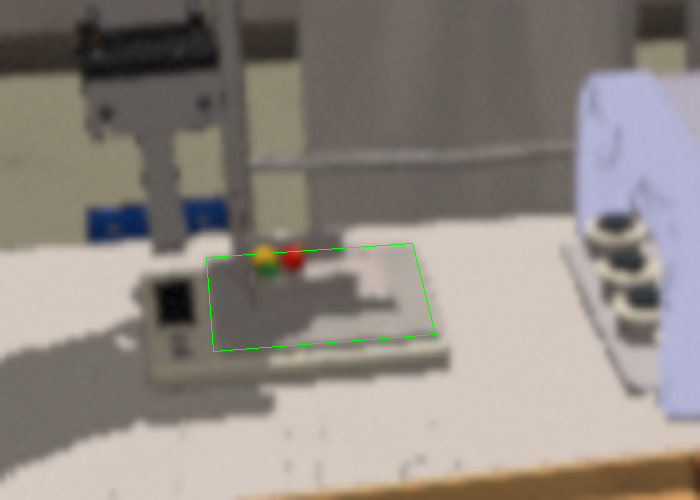

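arm_command([
  {"translation":[0.05,0,0.01],"turn":[0,0.05,0]},
  {"translation":[0.1,0,0.02],"turn":[0,0.12,0]},
  {"translation":[0.15,0,0.03],"turn":[0,0.2,0]},
  {"translation":[0.15,0,0.03],"turn":[0,0.2,0]},
  {"translation":[0.15,0,0.03],"turn":[0,0.2,0]},
])

```text
time_s: 24.57
ee_pos: [0.4377, 0.2506, 0.0768]
eef_rot: [-1.78, 1.57, -1.707]
force: [-0.3, 0.3, -2.1]
grip_width: 0.0137
```

arm_command([
  {"translation":[0.02,0,0],"turn":[0,0,0]},
  {"translation":[0.02,0,0],"turn":[0,0,0]},
])

```text
time_s: 24.73
ee_pos: [0.4376, 0.2506, 0.0764]
eef_rot: [-1.632, 1.57, -1.558]
force: [0.2, 0.1, -1.8]
grip_width: 0.0135
```

arm_command([
  {"translation":[0.02,0,0],"turn":[0,0,0]},
  {"translation":[0.02,0,0],"turn":[0,0,0]},
])

```text
time_s: 24.9
ee_pos: [0.4377, 0.2507, 0.0761]
eef_rot: [-1.262, 1.57, -1.188]
force: [-1.8, 0.1, 0.9]
grip_width: 0.0133
```

arm_command([
  {"translation":[0.02,0,0],"turn":[0,0,0]},
  {"translation":[0.02,0,0],"turn":[0,0,0]},
])

```text
time_s: 25.07
ee_pos: [0.4378, 0.2507, 0.0759]
eef_rot: [-0.991, 1.57, -0.917]
force: [-3.1, -0.6, 6.7]
grip_width: 0.0138
```

arm_command([
  {"translation":[-0.01,0,0],"turn":[0,0,0]},
  {"translation":[-0.01,0,0],"turn":[0,0,0]},
  {"translation":[-0.01,0,0],"turn":[0,0,0]},
], force=5)

```text
time_s: 25.32
ee_pos: [0.4377, 0.2507, 0.0758]
eef_rot: [-1.275, 1.57, -1.202]
force: [-2.7, -0.2, 3.7]
grip_width: 0.0137
```

```bash
python3 chk2.py s3
```

```text
t 25.3167 pos [0.4377 0.2507 0.0758] a 0.0734 pitch 0.0002 roll -0.0007 F [-2.7 -0.2  3.7] grip 0.01371473542502432
```

View pics/k_s3_side.png

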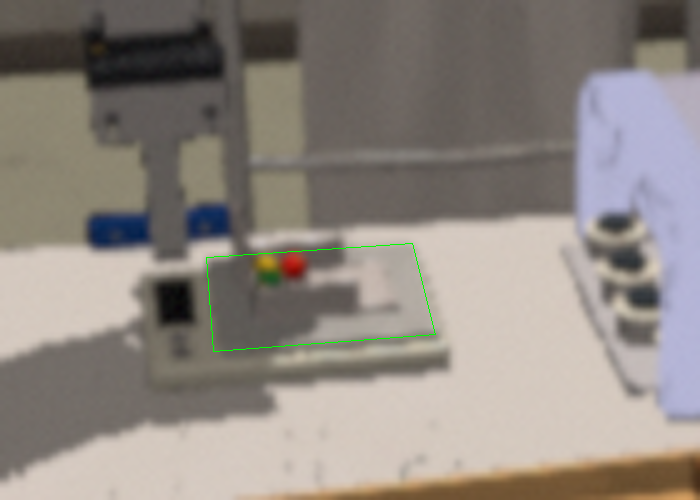

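View pics/k_s3_top.png

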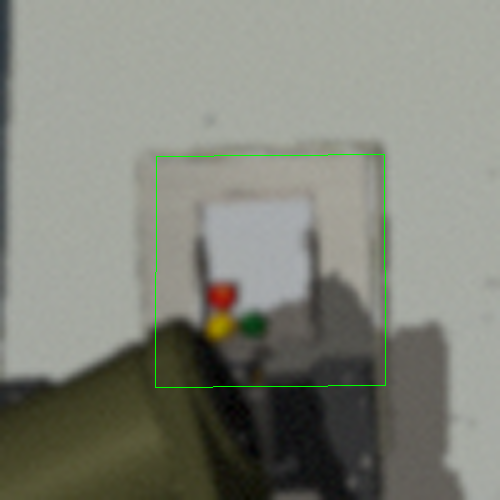

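arm_command([
  {"translation":[0,0,0],"turn":[0,0,0]},
  {"translation":[0,0,0],"turn":[0,0,0]},
  {"translation":[0,0,0],"turn":[0,0,0]},
  {"translation":[0,0,0],"turn":[0,0,0]},
], gripper=34)

```text
time_s: 25.75
ee_pos: [0.4377, 0.2506, 0.0756]
eef_rot: [-1.623, 1.57, -1.55]
force: [0.6, 0.2, -0.3]
grip_width: 0.0335
```

arm_command([
  {"translation":[-0.2,0,0],"turn":[0,0,0]},
  {"translation":[-0.6,0,0],"turn":[0,0,0]},
  {"translation":[-1.2,0,0],"turn":[0,0,0]},
  {"translation":[-2.0,0,0],"turn":[0,0,0]},
  {"translation":[-3.0,0,0],"turn":[0,0,0]},
  {"translation":[-4.0,0,0],"turn":[0,0,0]},
  {"translation":[-4.5,-1,-1],"turn":[0,0,0]},
  {"translation":[-4.5,-2,-2],"turn":[0,0,0]},
  {"translation":[-4.5,-3.5,-2.5],"turn":[0,0,0]},
  {"translation":[-4.5,-5,-2.5],"turn":[0,0,0]},
  {"translation":[-4.5,-6,-2.5],"turn":[0,0,0]},
  {"translation":[-4.5,-6,-2.5],"turn":[0,0,0]},
])

```text
time_s: 26.75
ee_pos: [0.3864, 0.0936, 0.1895]
eef_rot: [-0.649, 1.569, -0.579]
force: [0.1, 0.2, 0.1]
grip_width: 0.0336
```

```bash
python3 chk2.py s4; python3 -c "
from sf import *
scoopfit([.517,.256,.073],.024,'z')
for t in('red','yellow','green'):
  for n in('top','side'):
    print(t,n,[(round(d['score'],2),np.round(d['at'],1),np.round(atz(n,d['at'],.0335)[0][:2],4)) for d in models.mark_of('bead_'+t,n)[:1]])"
```

```text
t 26.75 pos [0.3864 0.0936 0.1895] a 0.0705 pitch 0.0017 roll -0.0013 F [0.1 0.2 0.1] grip 0.03356468836255173
top 0.67 905
side 0.73 570
['top', 'side'] [0.5188 0.2582 0.0876] 499.295382601797
['top'] [0.5189 0.2583 0.0899] 238.22041541373028
['side'] [0.5177 0.2587 0.1139] 256.100115006271
red top [(0.58, array([174.6, 279.2]), array([0.5029, 0.2732]))]
red side [(0.36, array([277.3, 194.2]), array([0.5026, 0.2627]))]
yellow top [(0.69, array([179.7, 258.9]), array([0.5555, 0.2611]))]
yellow side []
green top [(0.54, array([177.7, 280.5]), array([0.4996, 0.2651]))]
green side []
```

View pics/k_s4_top.png

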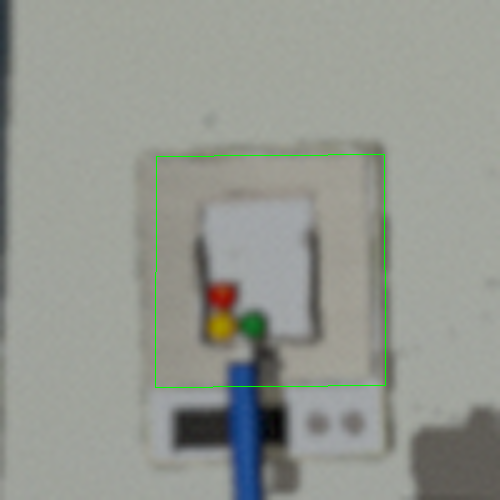

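View pics/k_s4_side.png

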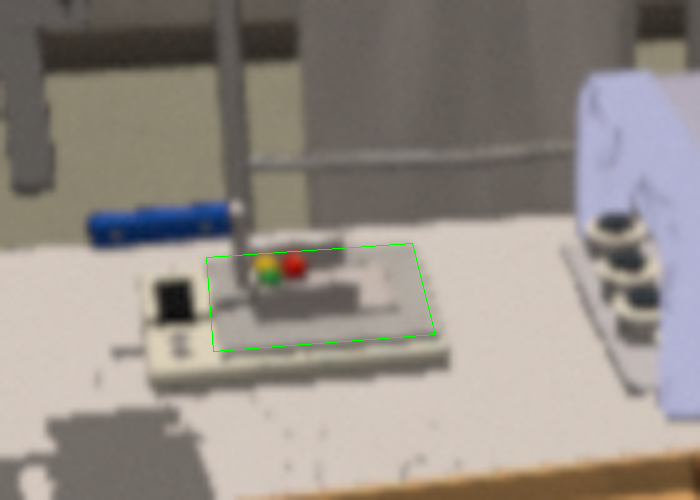

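```bash
python3 -c "
from station import ctrl
print(ctrl.hand_in(), ctrl.get_obs()['time_s'])"
```

```text
the job is handed in; nothing more can be done
the job is handed in; nothing more can be done
```

The job is handed in. The loaded scoop is on the scale with all three beads in its pan. I handed in shortly after 27 s of the allowed 64 s; no verdict was reported.

**What I did:**
- I drew the scoop about 145 mm out of the holder by its pan, set it flat on the table and let go. I then took it again by the blue handle.
- I pushed the three beads up against the trough's far end wall. Red and yellow rolled into the pan, but green stopped against the right side wall's front end.
- I tilted the scoop inside the trough until green rolled back with the others. Then I lifted it out, set it level on the scale's plate and let go.

**Last checks, with the gripper clear:**
- **Scoop position:** it stands level, with the pan's centre at about (0.518, 0.258). The plate's middle is at about (0.518, 0.257) in the top camera, a few millimetres off against the 30 mm allowed.
- **Beads:** all three sit in the pan's rear left corner and had not moved since before I let go.
- **Robot:** the force reading was about zero.

**What disagreed or failed:**
- The side camera put the plate's middle 5 to 10 mm lower in y than the top camera did. I relied mainly on the top camera.
- At the end the bead network put the yellow bead in the wrong place in the top view. In the side view it missed yellow and green. The pictures themselves show all three in the pan.
- I kept the arm well away from the jar, the cup and the tape roll, but did not measure their positions again at the end.

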